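# Check-weigh the fallen tin and shelve it

### The job

Clear the pressed brown cake off the scale and lay it flat on the empty half of the sloped board, lengthways down the slope beside the cake already there. Then pick up the fallen blue tin, stand it upright in the middle of the scale's small raised pan, setting it down gently, let go of it and press the scale's red button fully down to record the weight. Finally stand the tin upright, centred across the depth of the narrow steel ledge, in the gap between the green and the yellow tin, leaving those tins, the racked cake and the sanitiser bottles where they are.

Things in the scene. Friction and masses are not known exactly. Their poses are not given: they have to be found in the camera images.
- tin: the blue tin, lying on one flat face on the bench at the start, lid pointing to the right as the robot sees it, or half towards the robot (so its origin is 25 mm above the bench): square-section tin, 50 x 50 mm, body 84 mm tall plus a round 40 mm diameter lid 14 mm high on top (98 mm in all), about 0.22 kg, origin at the centre of its base, z axis from base to lid
- cake: pressed dark brown cake, a rigid block 85 (x) x 50 (y) x 26 mm (z), about 0.12 kg, lying flat on the scale pan at the start; origin at the centre of its underside, x along its length, z up
- cake_racked: the brown cake already on the sloped board, same block 85 (x) x 50 (y) x 26 mm (z), its length down the slope, on the board's +y half; origin at the centre of its underside; leave it
- scale: check scale, fixed: white housing 200 x 150 mm and 45 mm high, from 130 mm before (-x) to 70 mm behind its origin, origin on the bench; a stem at its x = +20 mm carries the round steel pan; red button on the front part of the housing
- pan (a point): centre of the top face of the scale's round steel pan, 90 mm diameter, 8 mm thick, no rim, 85 mm above the bench; axes those of the scale, z up
- record_top (a point): centre of the top of the red push button (26 mm diameter), pressed straight down
- record (a joint): travel of the red button in m: 0 up, 0.006 fully down; a spring of 4 N at full travel pushes it back up
- board: sloped wooden board of the cake rack, fixed, top face 140 mm (x, up the slope) x 210 mm (y), tilted 0.38 rad (22 deg), low edge (-x) nearest the robot; origin at the centre of the top face, 62 mm above the bench, z square to the face; a steel lip stands 12 mm above the face along the low edge, inner side at x = -66 mm. The -y half is empty
- ledge_mid (a point): centre of the top face of the narrow raised steel ledge, fixed, 46 mm deep (x) and 340 mm long (y), 110 mm above the bench, plate 10 mm thick on two end posts; open all round. The free gap is between the two tins, about 125 mm either side of this point
- tin_green: green tin standing near one end of the ledge: square-section tin, 50 x 50 mm, body 84 mm tall plus a round 40 mm diameter lid 14 mm high on top (98 mm in all), about 0.22 kg, origin at the centre of its base, z axis from base to lid; leave it
- tin_yellow: yellow tin standing near the other end of the ledge: square-section tin, 50 x 50 mm, body 84 mm tall plus a round 40 mm diameter lid 14 mm high on top (98 mm in all), about 0.22 kg, origin at the centre of its base, z axis from base to lid; leave it
- sanitiser_white: white sanitiser bottle with a green label standing behind the scale, 54 mm diameter, 170 mm tall, origin at the centre of its base; leave it
- sanitiser_blue: blue sanitiser bottle standing behind the scale, 54 mm diameter, 160 mm tall, origin at the centre of its base; leave it

How it is judged (in metres and radians):
On the way, in this order (a step that is already met when the one before it is completed fails the run):
1. the cake lies flat on the empty half of the sloped board, lengthways down the slope, let go (x of cake in the frame of board between -0.032 and 0.034 m and y of cake in the frame of board between -0.085 and 0.012 m and z of cake in the frame of board between -0.005 and 0.005 m and angle between the z axis of cake and the z axis of board, either way round below 0.1 rad and angle between the x axis of cake and the x axis of board, either way round below 0.35 rad and contact force between cake and the fingers below 0.1 N and linear speed of cake below 0.02 m/s and angular speed of cake below 0.2 rad/s), for 0.2 s.
2. the blue tin stands upright in the middle of the scale pan (within 30 mm), let go (horizontal distance between tin and pan below 0.03 m and z of tin in the frame of pan between -0.005 and 0.005 m and angle between tin's own z axis and vertical below 0.1 rad and contact force between tin and the fingers below 0.1 N and linear speed of tin below 0.02 m/s and angular speed of tin below 0.2 rad/s), for 0.3 s.
3. the red button is pressed fully down (4.5 mm or more) while the tin stands free on the pan (value of joint record above 0.0045 m and horizontal distance between tin and pan below 0.03 m and z of tin in the frame of pan between -0.005 and 0.005 m and angle between tin's own z axis and vertical below 0.1 rad and contact force between tin and the fingers below 0.1 N), for 0.05 s.
At the end, for the whole second after the job is handed in: Blue tin upright (6 deg) and at rest on the ledge between the two tins, base centre within 18 mm of the centreline, 85 mm of the middle; cake flat at rest on the board's -y half (centre y -85 to 12 mm, x -32 to 34 mm), length within 20 deg of the slope; both let go (all of step 1 and x of tin in the frame of ledge_mid between -0.018 and 0.018 m and y of tin in the frame of ledge_mid between -0.085 and 0.085 m and z of tin in the frame of ledge_mid between -0.005 and 0.005 m and angle between tin's own z axis and vertical below 0.1 rad and contact force between tin and the fingers below 0.1 N and linear speed of tin below 0.02 m/s and angular speed of tin below 0.2 rad/s); the robot touches nothing.
It fails at once if the green or yellow tin is shifted by more than 20 mm or tipped (distance of any of tin_green, tin_yellow from where it was at the start of the episode above 0.02 m or angle between any of tin_green, tin_yellow's own z axis and vertical above 0.35 rad).
It fails at once if the racked cake is shifted by more than 20 mm (distance of cake_racked from where it was at the start of the episode above 0.02 m).
It fails at once if a sanitiser bottle is shifted by more than 20 mm or tipped (distance of any of sanitiser_white, sanitiser_blue from where it was at the start of the episode above 0.02 m or angle between any of sanitiser_white, sanitiser_blue's own z axis and vertical above 0.35 rad).
It fails at once if the tin is dropped onto the pan: let go and faster than 0.35 m/s within 20 mm above it (horizontal distance between tin and pan below 0.04 m and linear speed of tin above 0.35 m/s and contact force between tin and the fingers below 0.5 N and z of tin in the frame of pan between -0.003 and 0.02 m).
It also fails if it takes over 72 s, if anything falls off the work surface, if the arm or the gripper's body presses on something with over 40 N, if the wrist force passes 120 N, or if a joint passes its speed limit or range.

### The arm

A 6-joint arm with a two-finger parallel gripper is mounted at the origin on the work surface. World frame = base frame: x ahead of the robot, y to its left, z up, the work surface at z = 0. Lengths are in mm, angles in degrees, forces in N, time in s.
With the tool pointing down it reaches from about 400 to 925 mm from the base axis. Payload 3.4 kg.
Tool frame: the origin (TCP) lies on the mounting face of the last link; the fingertips stand 173 mm ahead of it and the grasp point (between the pads) lies 155 mm ahead of it (arm.grip_point_offset is the distance from the TCP to the grasp point, in mm); y points along the fingers, x is the direction in which the jaws open and shut, and the axes are right-handed (so a half turn about y gives the same grasp; the last joint's range is limited). The gripper opens to 85 mm and grips with 20 to 120 N. Pads are 22 mm wide; open, the fingers measure 114 mm over their backs; the gripper's body (76 mm by 85 mm) begins 54 mm behind the grasp point. The pads swing forward as they close: fully open they stand 13 mm farther back than shut.
Start: joints at [63.111, 17.578, 86.31, -0, 76.112, -4.211], TCP at [221.713, 530.543, 404.705] pointing down, gripper open.
Joint ranges: [-179.03, 179.03], [-60, 130.46], [8.19, 133.38], [-81.62, 261.62], [5.75, 156.47], [-153.77, 153.77]. Speed limits (degrees/s): [147.25, 147.25, 180, 180, 180, 180].

### API

Orientations are given as a 3x3 rotation matrix whose columns are the frame's x, y, z axes.
In Python, from cell import observe, imaging, workorder, search_frame, regions_of, arm gives the robot as it stands. The module is installed in compiled form; this text tells all that it offers.
- The arm moves only by the shell command python3 -m crank 'ROWS' [OPENING] [FORCE]. ROWS is a JSON object of lists of equal length, an entry for each row: "travel": the shift along the tool's x, y, z in m, a list of three; "angular": the turn, a rotation vector about the tool's x, y, z in rad, a list of three. A call has 1 to 5 rows; each row shifts and turns the commanded pose from where the row before left it, along the tool's axes as they then stand; what a row does not reach is not made up. A row lasts 1/12 s, in which the tool goes at most 41.7 mm and 7.16 degrees, less where a joint would pass 70% of its speed; a pose out of reach is approached as far as the arm can. A call is refused whole if a number of a shift passes 0.0417 or a number of a turn 0.125, either way. A call with a gripper value outside its range is refused whole. OPENING is the opening in per cent of the stroke, from 0 (shut) to 100 (fully open), set as the call begins (- or left out, the last holds). The fingers move at their own pace and stop on an object; FORCE is the grip in N (left out, the last holds). Time passes only in rows, so rows that do not move let the fingers close. It gives the time, the measured TCP pose, the force and the opening at its end, in the units of the state.
- observe(): the state, without advancing time (a new reading comes with each control period).
- imaging.capture(name): name is "side" or "top"; returns the picture (420x560x3 uint8, red, green, blue); there is no depth.
- imaging.get_calibration(name): a dict with "intrinsics" (3x3 intrinsics, pixels), "dist_coeffs" ([k1, k2, p1, p2, k3] as OpenCV has them; the pictures are not rectified), "position" and "orientation" of the camera in the world. Camera axes: x right, y up, looking along -z (the intrinsics and any distortion apply to the point x, -y, -z); pixel columns grow to the right and rows downward; lengths in mm; the calibration is good to about 2 mm. A picture is of the moment at which its call begins. get_calibration takes no time and is no camera call.
- workorder.close_job(): hands the job in, once; it reports no verdict.
Trained networks look in the newest picture that a camera, given by its name, has taken for a name from the list of things; names that differ only in an ending like _2 or _b are one class to them, and where a whole thing is asked for, a point or a joint stands for the part that bears it (a point fixed in the world has none). Each returns a list of dicts, best first, with "confidence" (0 to 1); they miss things now and then, are a little off and sometimes report something else, mostly with a low value. They report only what shows in the picture. A call takes as long as a camera call.
- search_frame(camera, target): "extent" ([centre column, centre row, width, height] in pixels, round what is visible of it).
- regions_of(camera, target): "mask" (420x560 bool, what is visible of it) and "extent" ([centre column, centre row, width, height] in pixels, round what is visible of it).
The state is a dict: "t": time; "joint_positions": joint angles; "joint_velocities": joint speeds; "joint_torque": joint torques, N m; "eef_pos": TCP position; "orientation": TCP orientation; "wrist_force": force on the tool from outside, world axes, zero at the start; "moment": the same for the moment, N m; "opening": finger opening in mm.
Only numpy, scipy, OpenCV 4.12 (cv2) and the standard library are available. Lean on these libraries where they do the work, as an engineer would, in place of code of your own. Each camera call takes 0.05 s, during which the arm holds its last target. There are 200 camera calls.

## Working session

There is one attempt and no reset: what is moved stays moved. The work goes in short steps, Python scripts to look and compute and a shell command to move; the robot and the scene stay as the last step left them, time stands still between calls to the robot, and variables do not carry over. Pictures are saved under pics/ and viewed, about 8 in all and at most 12, crops included, and the job is handed in when it is done.

```bash
mkdir -p pics
cat > h.py <<'E'
import numpy as np, cv2
from cell import observe, imaging, workorder, search_frame, regions_of, arm
def cal(n):
    c=imaging.get_calibration(n); return (np.array(c['intrinsics'],float),np.array(c['dist_coeffs'],float),np.array(c['position'],float),np.array(c['orientation'],float))
def ray(n,uv):
    K,d,p,R=cal(n); q=cv2.undistortPoints(np.array(uv,float).reshape(-1,1,2),K,d).reshape(-1,2)
    return p,(R@np.c_[q[:,0],-q[:,1],-np.ones(len(q))].T).T
def onz(n,uv,z):
    p,D=ray(n,uv); return p+D*((z-p[2])/D[:,2])[:,None]
def proj(n,P):
    K,d,p,R=cal(n); X=(np.array(P,float).reshape(-1,3)-p)@R; X=X*[1,-1,-1]
    return cv2.projectPoints(X,np.zeros(3),np.zeros(3),K,d)[0].reshape(-1,2)
def snap(n,f=None,crop=None):
    im=imaging.capture(n)
    if f:
        o=im[:,:,::-1]
        if crop: x0,y0,x1,y1,s=crop; o=cv2.resize(o[y0:y1,x0:x1],None,fx=s,fy=s,interpolation=cv2.INTER_CUBIC)
        cv2.imwrite('pics/'+f,o)
    return im
E
python3 - <<'E'
from h import *
s=observe();print(s['t'],s['eef_pos'],np.round(s['orientation'],3),s['opening'])
a=snap('top','top0.png');b=snap('side','side0.png')
for n in('top','side'):
    print(n,cal(n)[2],np.round(cal(n)[3],2).tolist(),cal(n)[0][0,0])
    for t in('tin','cake','scale','record_top','board','ledge_mid','tin_green','tin_yellow','sanitiser_white','sanitiser_blue'):
        try: print(t,[(np.round(r['extent'],0).tolist(),round(r['confidence'],2)) for r in search_frame(n,t)[:3]])
        except Exception as e: print(t,e)
E
```

```text
0.0 [221.54593129 530.23139798 403.76482052] [[ 0.386 -0.001 -0.923]
 [ 0.923 -0.002  0.386]
 [-0.002 -1.     0.   ]] 85.86548321119808
top [ 469.77670749   27.52647583 1080.27062332] [[-0.02, 0.99, -0.13], [-1.0, -0.03, -0.01], [-0.01, 0.13, 0.99]] 390.59122918231196
tin [([366.0, 253.0, 42.0, 21.0], 0.6), ([442.0, 197.0, 32.0, 26.0], 0.55)]
cake [([290.0, 215.0, 25.0, 35.0], 0.59)]
scale [([288.0, 234.0, 60.0, 76.0], 0.88)]
record_top [([346.0, 176.0, 29.0, 31.0], 0.27)]
board [([159.0, 241.0, 90.0, 89.0], 0.88)]
ledge_mid [([389.0, 196.0, 137.0, 53.0], 0.66)]
tin_green [([250.0, 151.0, 24.0, 23.0], 0.75), ([348.0, 177.0, 28.0, 31.0], 0.72)]
tin_yellow [([442.0, 198.0, 34.0, 27.0], 0.7)]
sanitiser_white [([299.0, 152.0, 20.0, 28.0], 0.75)]
sanitiser_blue [([249.0, 151.0, 20.0, 27.0], 0.6)]
side [ 131.90182739 -732.12729596  945.16449451] [[0.86, 0.36, -0.37], [-0.52, 0.61, -0.61], [0.01, 0.71, 0.7]] 487.1801795043392
tin [([277.0, 301.0, 34.0, 50.0], 0.91)]
cake [([266.0, 208.0, 42.0, 31.0], 0.78), ([345.0, 298.0, 86.0, 130.0], 0.54)]
scale [([248.0, 244.0, 97.0, 69.0], 0.67), ([265.0, 207.0, 41.0, 28.0], 0.2)]
record_top []
board [([188.0, 155.0, 81.0, 56.0], 0.87), ([325.0, 216.0, 36.0, 47.0], 0.43)]
ledge_mid [([347.0, 300.0, 86.0, 127.0], 0.56)]
tin_green [([327.0, 215.0, 30.0, 47.0], 0.8)]
tin_yellow [([371.0, 295.0, 39.0, 49.0], 0.81)]
sanitiser_white [([327.0, 186.0, 18.0, 27.0], 0.73)]
sanitiser_blue [([300.0, 169.0, 19.0, 56.0], 0.56)]
```

View pictures.

View pics/top0.png

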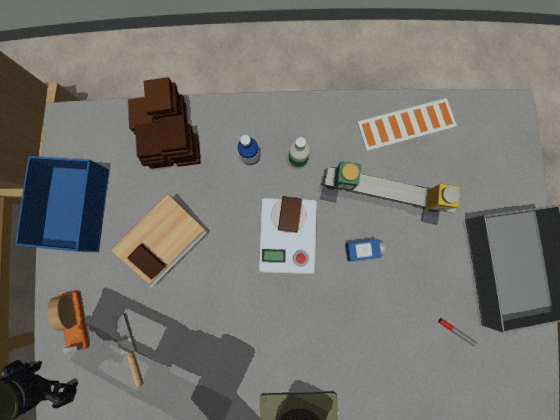

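View pics/side0.png

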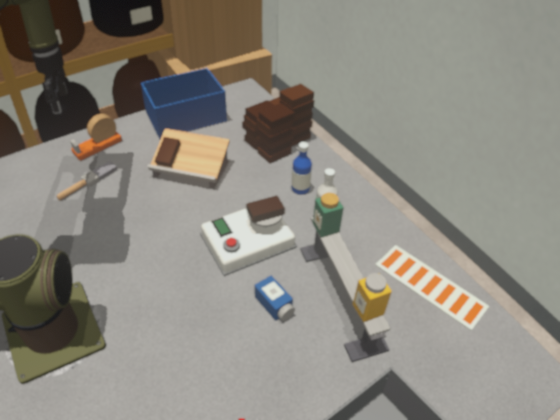

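The top view shows the cake on the pan at (290,213) and the red button at (301,258). The tin lies at (366,250) with its lid to the right. The green tin is at (348,175) and the yellow at (443,197), at the two ends of the ledge. The board is around (159,241), with its empty half near (183,222). The side view agrees. Next I fit the poses from the masks.

```bash
cat > fit.py <<'E'
from h import *
from scipy.optimize import minimize
def box(cx,cy,x0,x1,y0,y1,z0,z1):
    return np.array([[x,y,z] for x in(x0,x1) for y in(y0,y1) for z in(z0,z1)],float)
def cyl(c,ax,r,h):  # points of a cylinder in local axes, ax 0 or 2
    t=np.linspace(0,2*np.pi,24); o=[]
    for k in(0,h):
        for a in t:
            v=[0,0,0]; oth=[i for i in range(3) if i!=ax]; v[ax]=k; v[oth[0]]=r*np.cos(a); v[oth[1]]=r*np.sin(a); o.append(np.array(v)+c)
    return np.array(o)
def render(n,parts,x,y,yaw,z=0):
    m=np.zeros((420*4,560*4),np.uint8); R=np.array([[np.cos(yaw),-np.sin(yaw),0],[np.sin(yaw),np.cos(yaw),0],[0,0,1]])
    for P in parts:
        q=proj(n,P@R.T+[x,y,z]); cv2.fillConvexPoly(m,cv2.convexHull(((q+.5)*4).astype(np.int32)),1)
    return cv2.resize(m.astype(np.float32),(560,420),interpolation=cv2.INTER_AREA)
def fit(masks,parts,x0,hull=False,z=0):
    def cost(v):
        c=0
        for n,m in masks.items():
            r=render(n,parts,v[0]*100,v[1]*100,v[2],z); c-=np.minimum(r,m).sum()/np.maximum(r,m).sum()
        return c/len(masks)
    best=None
    for d in(-.4,0,.4):
        v0=np.array([x0[0]/100,x0[1]/100,x0[2]+d]); r=minimize(cost,v0,method='Nelder-Mead',options=dict(initial_simplex=[v0,v0+[.15,0,0],v0+[0,.15,0],v0+[0,0,.25]],xatol=2e-3,fatol=1e-4))
        if best is None or r.fun<best.fun: best=r
    return best.x*[100,100,1],-best.fun
def mask(n,t,k=0):
    r=regions_of(n,t); return r[k]['mask'].astype(np.float32) if r else None
TIN_LY=[box(0,0,0,84,-25,25,0,50),cyl([84,0,25],0,20,14)]
TIN_UP=[box(0,0,-25,25,-25,25,0,84),cyl([0,0,84],2,20,14)]
CAKE=[box(0,0,-42.5,42.5,-25,25,0,26)]
SCALE=[box(0,0,-130,70,-75,75,0,45)]
th=.38;Rb=np.array([[np.cos(th),0,-np.sin(th)],[0,1,0],[np.sin(th),0,np.cos(th)]])
BOARD=[box(0,0,-70,70,-105,105,-12,0)@Rb.T]
LEDGE=[box(0,0,-23,23,-170,170,-10,0)]
E
python3 - <<'E'
from fit import *
snap('top');snap('side')
def both(t,k=0): 
    o={}
    for n in('top','side'):
        m=mask(n,t)
        if m is not None:o[n]=m
    return o
vis={n:snap(n).copy() for n in('top','side')}
def go(name,t,parts,x0,z=0,cams=('top','side'),hull=False):
    ms={n:m for n,m in both(t).items() if n in cams}
    if hull:
        for n in ms:
            q=cv2.convexHull(np.argwhere(ms[n]>0)[:,::-1].astype(np.int32)); m=np.zeros((420,560),np.float32);cv2.fillConvexPoly(m,q,1);ms[n]=m
    for sel in ([list(ms)] + ([[n] for n in ms] if len(ms)>1 else [])):
        v,s=fit({n:ms[n] for n in sel},parts,x0,z=z); print(name,sel,np.round(v[:2],1),'yaw',round(np.degrees(v[2]),1),'iou',round(s,3))
        if len(sel)==len(ms):
            for n in vis:
                r=render(n,parts,*v,z=z)>.5; c,_=cv2.findContours(r.astype(np.uint8),0,1); cv2.drawContours(vis[n],c,-1,(255,0,255),1)
def at(u,v,z): return onz('top',[[u,v]],z)[0][:2]
go('tin','tin',TIN_LY,[*at(350,250,25),-1.6])
go('cake','cake',CAKE,[*at(290,213,100),0],z=85)
go('scale','scale',SCALE,[*at(288,228,30),0],cams=('top',),hull=True)
go('board','board',BOARD,[*at(160,240,62),.8],z=62,hull=True)
go('ledge','ledge_mid',LEDGE,[*at(395,187,110),-.2],z=110,cams=('top',),hull=True)
go('green','tin_green',TIN_UP,[*at(348,177,180),0],z=110,cams=('side',))
go('yellow','tin_yellow',TIN_UP,[*at(443,197,180),0],z=110)
print('btn',at(301,258,52),at(289,215,85))
for n in vis: cv2.imwrite(f'pics/fit_{n}.png',cv2.resize(vis[n][60:360,90:490,::-1] if n=='top' else vis[n][100:380,100:480,::-1],None,fx=2,fy=2))
E
```

```text
tin ['top', 'side'] [ 476.1 -142.5] yaw -85.3 iou 0.879
tin ['top'] [ 474.6 -139.4] yaw -83.3 iou 0.889
tin ['side'] [ 479.1 -144.9] yaw -87.9 iou 0.912
cake ['top', 'side'] [572.6  11.9] yaw -9.1 iou 0.481
cake ['top'] [572.8  12.1] yaw -9.6 iou 0.955
cake ['side'] [438.9 -93.9] yaw 176.9 iou 0.248
scale ['top'] [551.5  16.4] yaw -3.0 iou 0.98
board ['top', 'side'] [515.2 355.7] yaw 43.1 iou 0.939
board ['top'] [514.3 357.6] yaw 42.8 iou 0.945
board ['side'] [517.6 353.7] yaw 43.0 iou 0.953
ledge ['top'] [ 613.7 -239.9] yaw -17.5 iou 0.578
green ['side'] [ 656.2 -130.8] yaw -16.1 iou 0.942
yellow ['top', 'side'] [ 598.2 -357.4] yaw -6.4 iou 0.469
yellow ['top'] [ 598.2 -357.4] yaw -6.4 iou 0.937
yellow ['side'] [ 595.6 -350.3] yaw -22.9 iou -0.0
btn [462.29977268 -15.05256576] [572.61195379  13.67357927]
```

View pics/fit_top.png

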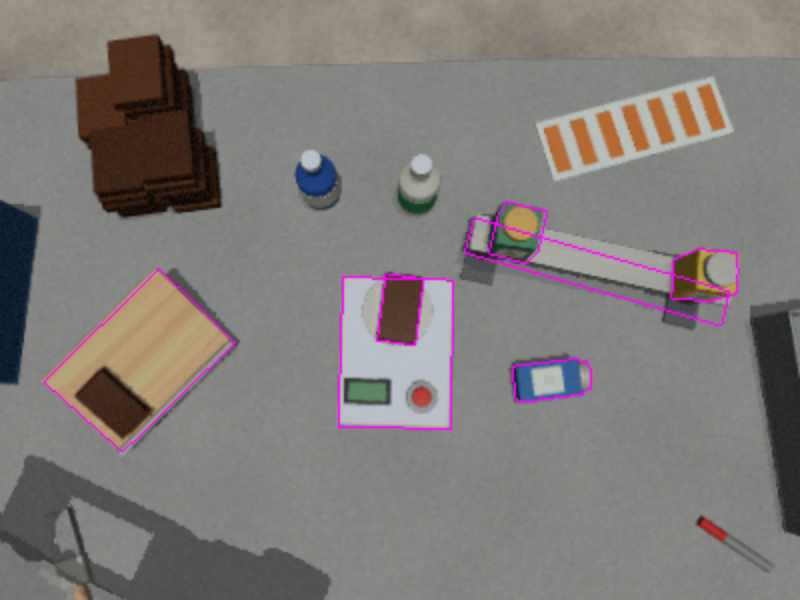

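The outlines match for the tin, cake, scale, board and both tins. The ledge fit is off, so I take the ledge from its visible edges and the two tins. Now the arm goes over the cake.

```bash
cat > go.py <<'E'
# python3 go.py x y z yaw_of_jaw [tilt] [tdir]: remaining shift/turn in tool axes to a TCP target
import sys
from h import *
from scipy.spatial.transform import Rotation as Ro
def Rt(jyaw,tilt=0):
    # jaw axis horizontal at jyaw; tilt: turn of approach about the tool's x axis (rad deg)
    a=np.radians(jyaw); x=np.array([np.cos(a),np.sin(a),0]); y=np.array([0,0,-1.]); z=np.cross(x,y)
    return np.c_[x,y,z]@Ro.from_euler('x',tilt,degrees=True).as_matrix()
if __name__=='__main__':
    v=list(map(float,sys.argv[1:])); s=observe(); R=np.array(s['orientation']); p=np.array(s['eef_pos'])
    T=Rt(*v[3:]); d=np.array(v[:3])-p
    print('t',round(s['t'],2),'p',p.round(1),'F',np.round(s['wrist_force'],1),'open',round(s['opening'],1),'q',np.round(s['joint_positions'],1))
    print('in current axes',(R.T@d).round(1),'in target axes',(T.T@d).round(1),'world',d.round(1))
    print('turn(rad)',Ro.from_matrix(R.T@T).as_rotvec().round(3),'approach',R[:,1].round(2),'jaw',R[:,0].round(2))
E
python3 -m crank '{"travel":[[0,0.016,0],[0,0.016,0],[-0.0283,0.004,-0.027],[-0.0283,0.004,-0.027],[-0.0283,0.004,-0.027]],"angular":[[0,-0.115,0],[0,-0.115,0],[0,0,0],[0,0,0],[0,0,0]]}' 80
python3 -m crank '{"travel":[[-0.0283,0.004,-0.027],[-0.0283,0.004,-0.027],[-0.0283,0.004,-0.027],[-0.0283,0.004,-0.027],[-0.0283,0.004,-0.027]],"angular":[[0,0,0],[0,0,0],[0,0,0],[0,0,0],[0,0,0]]}' 
python3 -m crank '{"travel":[[-0.0283,0,-0.027],[-0.0283,0,-0.027],[-0.0283,0,-0.027],[-0.0283,0,-0.027],[-0.0283,0,-0.027]],"angular":[[0,0,0],[0,0,0],[0,0,0],[0,0,0],[0,0,0]]}' 
python3 go.py 572.7 12 261 80.5
python3 - <<'E'
from h import *
b=np.array([514.9,356,62]);yw=np.radians(43)
P=onz('top',[[147,261.5]],85)[0]-b;print('racked in board yaw frame',P[:2]@np.array([[np.cos(yw),-np.sin(yw)],[np.sin(yw),np.cos(yw)]]))
q=np.array([[474,217],[467,250],[545,228],[545,258],[680,258],[672,290]])/2+[90,60]
print(onz('top',q,110).round(0))
E
```

```text
t: 2.42
eef_pos: [287.7, 432.7, 360.1]
orientation: [[0.163, -0.0, -0.987], [0.987, -0.001, 0.163], [-0.001, -1.0, 0.0]]
wrist_force: [0.3, 0.2, -0.5]
opening: 68.5
t: 2.83
eef_pos: [398.1, 270.0, 340.8]
orientation: [[0.165, 0.001, -0.986], [0.986, 0.0, 0.165], [0.0, -1.0, -0.001]]
wrist_force: [-0.4, 1.0, 0.2]
opening: 68.1
t: 3.25
eef_pos: [508.0, 107.9, 340.9]
orientation: [[0.165, 0.0, -0.986], [0.986, 0.0, 0.165], [0.0, -1.0, -0.0]]
wrist_force: [0.6, 0.3, -0.2]
opening: 68.5
t 3.25 p [508.  107.9 340.9] F [ 0.6  0.3 -0.2] open 68.5 q [  7.3  16.6  98.1   0.   65.3 -73.2]
in current axes [-83.9  79.9 -79.6] in target axes [-83.9  79.9 -79.6] world [ 64.7 -95.9 -79.9]
turn(rad) [ 0. -0.  0.] approach [ 0.  0. -1.] jaw [0.17 0.99 0.  ]
racked in board yaw frame [-21.65315884  55.06746474]
[[ 686.  -86.  110.]
 [ 644.  -75.  110.]
 [ 670. -175.  110.]
 [ 631. -173.  110.]
 [ 627. -347.  110.]
 [ 586. -334.  110.]]
```

```bash
python3 -m crank '{"travel":[[-0.028,0.01,-0.0265],[-0.028,0.01,-0.0265],[-0.0279,0.01,-0.0266],[0,0.025,0],[0,0,0]],"angular":[[0,0,0],[0,0,0],[0,0,0],[0,0,0],[0,0,0]]}'
python3 - <<'E'
from h import *
snap('side','s1.png',(190,130,340,290,4))
E
python3 go.py 572.7 12 261 80.5
```

```text
t: 3.67
eef_pos: [571.7, 11.7, 282.1]
orientation: [[0.169, -0.006, -0.986], [0.986, 0.0, 0.169], [-0.001, -1.0, 0.006]]
wrist_force: [-0.8, -0.1, 0.1]
opening: 68.5
t 3.72 p [571.   12.9 283.4] F [-1.8  0.8  0.1] open 68.1 q [ -2.9  24.   95.7   0.   60.6 -83.3]
in current axes [-0.6 22.4 -2. ] in target axes [-0.6 22.4 -1.9] world [  1.7  -0.9 -22.4]
turn(rad) [-0.006 -0.002 -0.   ] approach [-0.01  0.   -1.  ] jaw [ 0.17  0.99 -0.  ]
```

View pics/s1.png

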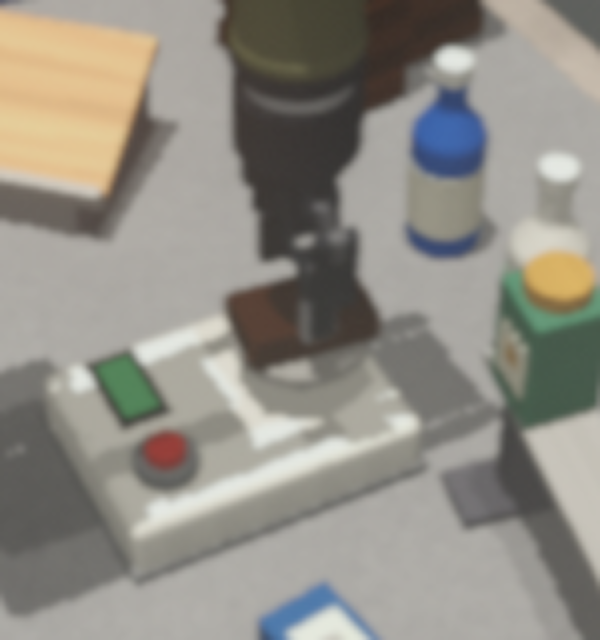

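The fingers straddle the cake at its middle. I go down, grip, and lift.

```bash
python3 -m crank '{"travel":[[0,0.011,-0.001],[0,0.011,0],[0,0,0]],"angular":[[0,0,0],[0,0,0],[0,0,0]]}' 
python3 -m crank '{"travel":[[0,0,0],[0,0,0],[0,0,0],[0,0,0],[0,0,0]],"angular":[[0,0,0],[0,0,0],[0,0,0],[0,0,0],[0,0,0]]}' 30 40
python3 -m crank '{"travel":[[0,-0.01,0],[0,-0.03,0],[0,-0.03,0],[0,-0.03,0],[0,0,0]],"angular":[[0,0,0],[0,0,0],[0,0,0],[0,0,0],[0,0,0]]}'
python3 - <<'E'
from h import *
from go import Rt
# board target
b=np.array([514.9,356,62]);yw=np.radians(43);th=.38
bx=np.array([np.cos(yw)*np.cos(th),np.sin(yw)*np.cos(th),np.sin(th)]);by=np.array([-np.sin(yw),np.cos(yw),0]);bz=np.cross(bx,by)
for tl in(21.8,-21.8):
    T=Rt(133,tl);print(tl,T[:,1],-bz)
print('TCP at place', b+0*bx-42*by+(21+155)*bz,'above', b+0*bx-42*by+(21+155+70)*bz)
E
python3 go.py 572.7 12 351 80.5
```

```text
t: 3.97
eef_pos: [571.6, 14.8, 262.3]
orientation: [[0.164, -0.003, -0.987], [0.987, 0.0, 0.164], [-0.0, -1.0, 0.003]]
wrist_force: [-0.4, -0.2, 0.4]
opening: 68.4
t: 4.38
eef_pos: [572.9, 14.1, 264.3]
orientation: [[0.165, 0.001, -0.986], [0.986, 0.0, 0.165], [0.0, -1.0, -0.001]]
wrist_force: [-0.2, 1.5, 1.7]
opening: 49.1
t: 4.8
eef_pos: [574.9, 13.6, 370.8]
orientation: [[0.165, 0.012, -0.986], [0.986, -0.001, 0.165], [0.001, -1.0, -0.012]]
wrist_force: [1.8, -0.2, -0.2]
opening: 49.1
21.8 [-0.27160124 -0.25327225 -0.92848583] [ 0.27127406  0.25296715 -0.92866464]
-21.8 [ 0.27160124  0.25327225 -0.92848583] [ 0.27127406  0.25296715 -0.92866464]
TCP at place [495.79969686 280.76092581 225.44497586] above [476.81051278 263.05322518 290.45150035]
t 4.8 p [574.9  13.6 370.8] F [ 1.8 -0.2 -0.2] open 49.1 q [ -2.8  19.   89.4  -0.   70.9 -83.4]
in current axes [-2.  19.7  2.2] in target axes [-2.  19.8  1.9] world [ -2.2  -1.6 -19.8]
turn(rad) [0.012 0.    0.001] approach [ 0.01 -0.   -1.  ] jaw [0.16 0.99 0.  ]
```

```bash
python3 -m crank '{"travel":[[0,0,0],[0,0,0],[0,0,0],[0,0,0]],"angular":[[0,-0.1145,0],[0,-0.1145,0],[0,-0.1145,0],[0,-0.1145,0]]}' 
python3 -m crank '{"travel":[[0,0,0],[0,0,0],[0,0,0],[0,0,0]],"angular":[[0,-0.1145,0],[0,-0.1145,0],[0,-0.1145,0],[0,-0.1145,0]]}' 
python3 -m crank '{"travel":[[0.0355,0,-0.0142],[0.0355,0,-0.0142],[0.0355,0,-0.0142],[0.0355,0,-0.0142],[0.0355,0,-0.0142]],"angular":[[0,0,0],[0,0,0],[0,0,0],[0,0,0],[0,0,0]]}' 
python3 -m crank '{"travel":[[0.0355,0,-0.0142],[0.0355,0,-0.0142],[0,0,0],[0,0,0],[0,0,0]],"angular":[[0,0,0],[-0.095,0,0],[-0.095,0,0],[-0.095,0,0],[-0.095,0,0]]}' 
python3 go.py 481 267 277 133 -21.8
```

```text
t: 5.13
eef_pos: [572.5, 13.7, 363.9]
orientation: [[-0.293, -0.0, -0.956], [0.956, -0.0, -0.293], [-0.0, -1.0, 0.0]]
wrist_force: [-0.4, -0.3, -0.8]
opening: 49.1
t: 5.47
eef_pos: [572.5, 13.7, 363.7]
orientation: [[-0.686, -0.0, -0.728], [0.728, -0.0, -0.686], [0.0, -1.0, 0.0]]
wrist_force: [-0.0, 0.5, -1.1]
opening: 49.0
t: 5.88
eef_pos: [502.7, 193.1, 363.8]
orientation: [[-0.681, -0.0, -0.732], [0.732, -0.0, -0.681], [0.0, -1.0, 0.0]]
wrist_force: [0.2, 1.2, -0.7]
opening: 48.8
t: 6.3
eef_pos: [475.3, 264.3, 364.0]
orientation: [[-0.684, 0.274, -0.677], [0.73, 0.256, -0.634], [-0.001, -0.927, -0.375]]
wrist_force: [-0.4, 0.1, -1.9]
opening: 48.9
t 6.3 p [475.3 264.3 364. ] F [-0.4  0.1 -1.9] open 48.9 q [  21.8   12.5  102.7   11.1   44.7 -117.9]
in current axes [-1.9 82.9 27. ] in target axes [-2.  83.  26.7] world [  5.7   2.7 -87. ]
turn(rad) [0.004 0.002 0.   ] approach [ 0.27  0.26 -0.93] jaw [-0.68  0.73 -0.  ]
```

```bash
python3 -m crank '{"travel":[[-0.001,0.0277,0.009],[-0.001,0.0277,0.009],[0,0.0277,0.009],[0,0.02,0],[0,0,0]],"angular":[[0,0,0],[0,0,0],[0,0,0],[0,0,0],[0,0,0]]}'
python3 - <<'E'
from h import *
snap('side','s2.png',(110,100,270,220,5))
E
python3 go.py 495 280 228.2 133 -21.8
```

```text
t: 6.72
eef_pos: [485.8, 270.3, 254.0]
orientation: [[-0.682, 0.264, -0.682], [0.731, 0.25, -0.634], [0.003, -0.932, -0.364]]
wrist_force: [-0.7, -0.3, -0.7]
opening: 49.3
t 6.77 p [486.4 270.5 256. ] F [ 0.7 -0.  -0.5] open 48.8 q [  22.    21.6  108.8   15.2   30.3 -122.8]
in current axes [ 1.  30.5 -1.7] in target axes [ 1.1 30.5 -1.6] world [  8.6   9.5 -27.8]
turn(rad) [-0.005 -0.001  0.002] approach [ 0.27  0.25 -0.93] jaw [-0.68  0.73  0.  ]
```

View pics/s2.png

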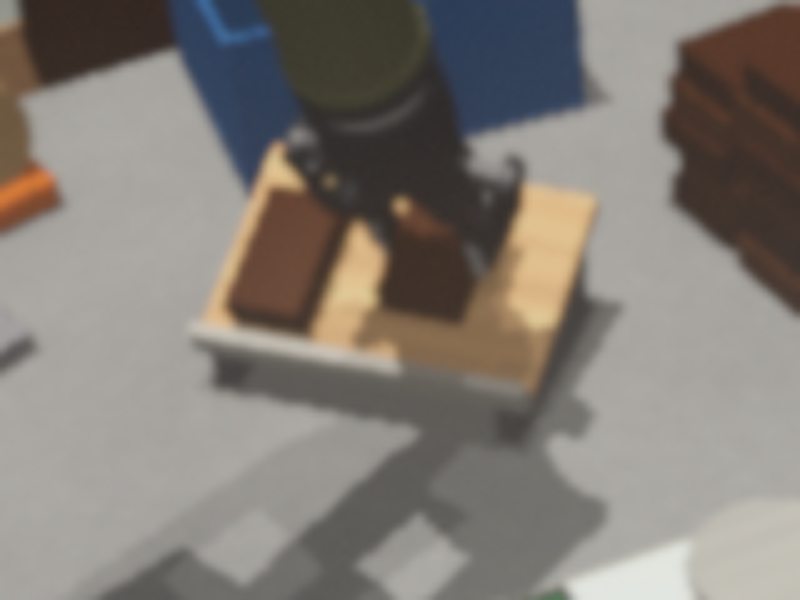

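The cake hangs parallel to the slope over the empty half, clear of the racked one. I lower it.

```bash
python3 -m crank '{"travel":[[0,0.014,-0.001],[0,0.01,0],[0,0.004,0],[0,0,0]],"angular":[[0,0,0],[0,0,0],[0,0,0],[0,0,0]]}' 
python3 -m crank '{"travel":[[0,0.002,0],[0,0,0]],"angular":[[0,0,0],[0,0,0]]}' 
python3 go.py 495 280 228.2 133 -21.8
```

```text
t: 7.1
eef_pos: [495.5, 278.6, 232.3]
orientation: [[-0.682, 0.271, -0.679], [0.731, 0.253, -0.633], [0.0, -0.929, -0.371]]
wrist_force: [-0.7, -0.2, -1.4]
opening: 49.0
t: 7.27
eef_pos: [496.0, 279.0, 231.0]
orientation: [[-0.682, 0.272, -0.679], [0.732, 0.253, -0.633], [-0.0, -0.928, -0.372]]
wrist_force: [0.1, 0.2, -1.5]
opening: 49.0
t 7.27 p [496. 279. 231.] F [ 0.1  0.2 -1.5] open 49.0 q [  22.5   24.5  108.9   16.6   27.  -124. ]
in current axes [1.4 2.6 1.1] in target axes [1.4 2.6 1.1] world [-1.   1.  -2.8]
turn(rad) [ 0. -0. -0.] approach [ 0.27  0.25 -0.93] jaw [-0.68  0.73 -0.  ]
```

```bash
python3 -m crank '{"travel":[[0,0.002,0],[0,0,0]],"angular":[[0,0,0],[0,0,0]]}' 
python3 -m crank '{"travel":[[0,0.002,0],[0,0,0]],"angular":[[0,0,0],[0,0,0]]}' 
python3 -m crank '{"travel":[[0,0.002,0],[0,0,0]],"angular":[[0,0,0],[0,0,0]]}'
```

```text
t: 7.43
eef_pos: [496.5, 279.5, 228.9]
orientation: [[-0.682, 0.272, -0.679], [0.732, 0.253, -0.633], [-0.0, -0.928, -0.371]]
wrist_force: [0.6, 0.8, -0.9]
opening: 49.0
t: 7.6
eef_pos: [497.1, 280.0, 227.2]
orientation: [[-0.682, 0.272, -0.679], [0.732, 0.253, -0.633], [-0.0, -0.928, -0.372]]
wrist_force: [-1.2, -1.7, 2.8]
opening: 48.8
t: 7.77
eef_pos: [497.0, 280.0, 227.1]
orientation: [[-0.682, 0.273, -0.679], [0.731, 0.254, -0.633], [-0.0, -0.928, -0.373]]
wrist_force: [-7.5, -8.3, 19.3]
opening: 49.1
```

Contact. I release and retreat.

```bash
python3 -m crank '{"travel":[[0,-0.0015,0],[0,0,0],[0,0,0],[0,0,0]],"angular":[[0,0,0],[0,0,0],[0,0,0],[0,0,0]]}' 74
python3 -m crank '{"travel":[[0,-0.01,0],[0,-0.03,0],[0,-0.04,0],[0,-0.04,0],[0,-0.02,0]],"angular":[[0,0,0],[0,0,0],[0,0,0],[0,0,0],[0,0,0]]}'
python3 - <<'E'
from h import *
snap('side','s3.png',(110,100,270,220,5))
E
python3 go.py 481 -187 280 5.5 0
```

```text
t: 8.1
eef_pos: [497.3, 280.3, 226.1]
orientation: [[-0.682, 0.271, -0.679], [0.732, 0.253, -0.633], [-0.0, -0.929, -0.371]]
wrist_force: [-0.4, -0.3, -0.6]
opening: 63.4
t: 8.52
eef_pos: [458.8, 244.2, 360.4]
orientation: [[-0.682, 0.275, -0.678], [0.732, 0.254, -0.633], [-0.002, -0.927, -0.375]]
wrist_force: [0.3, -0.1, 0.3]
opening: 63.2
t 8.57 p [459.  244.2 363. ] F [ 0.5 -0.5  2.2] open 63.3 q [  20.2   10.7  105.4   12.    43.7 -120. ]
in current axes [-330.2  -27.3  289. ] in target axes [ -19.4   83.  -431.3] world [  22.  -431.2  -83. ]
turn(rad) [0.217 2.192 0.429] approach [ 0.28  0.26 -0.93] jaw [-0.68  0.73 -0.  ]
```

View pics/s3.png

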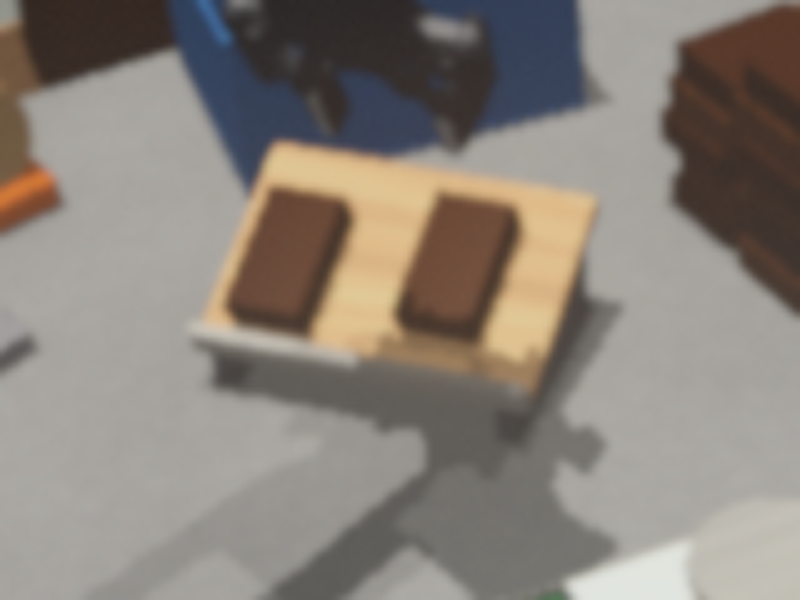

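Cake placed flat and parallel to the other one. Next I fit a small kinematic model from the recorded readings, so I can choose a tin grasp tilt whose uprighting turn stays within the joint ranges.

```bash
cat > kin.py <<'E'
from go import *
from scipy.optimize import least_squares
C=np.array([[-1,0,0],[0,0,1],[0,1,0]],float)
C=C.T if False else np.c_[[-1,0,0],[0,0,1],[0,1,0]].astype(float)
Q=np.array([[63.111,17.578,86.31,0,76.112,-4.211],[7.3,16.6,98.1,0,65.3,-73.2],[-2.9,24,95.7,0,60.6,-83.3],[22.5,24.5,108.9,16.6,27,-124],[20.2,10.7,105.4,12,43.7,-120],[22,21.6,108.8,15.2,30.3,-122.8]])
P=np.array([[221.7,530.5,404.7],[508,107.9,340.9],[571,12.9,283.4],[496,279,231],[459,244.2,363],[486.4,270.5,256]])
def fk(q,k,s4=1):
    a1,d1,L2,L3,e,d6=k; q=np.radians(q); E=lambda ax,a:Ro.from_euler(ax,a).as_matrix()
    A=E('z',q[0]); B=A@E('y',q[1]); F=B@E('y',q[2]); W=F@E('z',s4*q[3])@E('y',q[4]); R=W@E('z',q[5])
    return A@[a1,0,0]+[0,0,d1]+B@[0,0,L2]+F@[e,0,L3]+R@[0,0,d6],R@C
def fitk(s4=1):
    f=lambda k:np.concatenate([fk(q,k,s4)[0]-p for q,p in zip(Q,P)]+[[(k[0])*.001,(k[4])*.001]])
    return least_squares(f,[0,300,400,400,0,100])
K=fitk().x
LO=np.array([-179,-60,8.2,-81.6,5.75,-153.7]);HI=np.array([179,130.4,133.3,261.6,156.4,153.7])
def ik(p,R,q0):
    f=lambda q:(lambda x:np.r_[(x[0]-p)/5,100*Ro.from_matrix(x[1].T@R).as_rotvec()/5])(fk(q,K))
    r=least_squares(f,np.clip(q0,LO+.1,HI-.1),bounds=(LO,HI),x_scale=30.); return r.x,np.linalg.norm(r.fun)
E
python3 - <<'E'
from kin import *
for s in(1,-1):
    r=fitk(s);print(s,r.x.round(1),r.cost)
print(fk(Q[3],K)[1].round(3),observe()['orientation'] is None)
a=np.radians(-84.5);ax=np.array([np.cos(a),np.sin(a),0]);up=np.array([0,0,1.])
tin=np.array([475.5,-141,0]);pan=np.array([571.5,15,85])
for ph in(0,15,30,45):
  q=np.array([-15,25,100,0,55,-25.]);out=[]
  g=tin+ax*40+up*26
  T=Rt(5.5,ph);q,e=ik(g-155*T[:,1],T,q);out.append((ph,q.round(0),round(e,2)))
  q,e=ik(g+[0,60,120]-155*T[:,1],T,q)
  for tl in np.linspace(ph,ph-90,10):
    T=Rt(5.5,tl); q,e=ik(np.array([540,-60,250])-155*T[:,1],T,q)
    if tl in(ph-40,ph-90): out.append((tl,q.round(0),round(e,2)))
  T=Rt(5.5,ph-90)
  for h in(60,30,0): q,e=ik(pan+up*(45+h)-155*T[:,1],T,q)
  out.append(('pan',q.round(0),round(e,2)))
  print(*out,sep='\n')
E
```

```text
1 [-105.1  310.3  864.9  506.2  254.7  359.2] 3968.590692318395
-1 [ 234.2  -85.9  161.4  213.7 -221.3 -168.2] 9322.637041100537
[[-0.682  0.272 -0.679]
 [ 0.732  0.253 -0.633]
 [-0.    -0.928 -0.372]] False
(0, array([-21.,  29., 104.,  -0.,  48., -26.]), np.float64(0.0))
(np.float64(-40.0), array([ 28.,  24.,  94., -37.,  82.,  34.]), np.float64(0.0))
(np.float64(-90.0), array([ 43.,  54.,  92., -58., 110.,  62.]), np.float64(0.0))
('pan', array([ 45.,  64.,  82., -55., 111.,  63.]), np.float64(0.0))
(15, array([-32.,  32.,  97.,  14.,  60., -46.]), np.float64(0.0))
(np.float64(-25.0), array([ 17.,  18.,  93., -25.,  76.,  19.]), np.float64(0.0))
(np.float64(-75.0), array([ 41.,  44.,  93., -53., 101.,  56.]), np.float64(0.0))
('pan', array([ 44.,  54.,  85., -50., 101.,  59.]), np.float64(0.0))
(30, array([-41.,  38.,  90.,  21.,  75., -56.]), np.float64(0.0))
(np.float64(-10.0), array([  3.,  15.,  92., -10.,  73.,   1.]), np.float64(0.0))
(np.float64(-60.0), array([ 38.,  35.,  94., -47.,  93.,  48.]), np.float64(0.0))
('pan', array([ 41.,  45.,  88., -45.,  91.,  54.]), np.float64(0.0))
(45, array([-47.,  46.,  83.,  26.,  89., -62.]), np.float64(0.0))
(np.float64(5.0), array([-11.,  16.,  89.,   5.,  76., -18.]), np.float64(0.0))
(np.float64(-45.0), array([ 31.,  26.,  94., -40.,  85.,  38.]), np.float64(0.0))
('pan', array([ 35.,  37.,  91., -39.,  81.,  46.]), np.float64(0.0))
```

```bash
python3 -m crank '{"travel":[[0,0,0],[0,0,0],[0,0,0],[0,0,0],[0,0,0]],"angular":[[0.095,0,0],[0.095,0,0],[0.095,0,0],[0.095,0,0],[0,0.12,0]]}' 80
python3 -m crank '{"travel":[[0,0,0],[0,0,0],[0,0,0],[0,0,0],[0,0,0]],"angular":[[0,0.124,0],[0,0.124,0],[0,0.124,0],[0,0.124,0],[0,0.124,0]]}' >/dev/null
python3 -m crank '{"travel":[[0,0,0],[0,0,0],[0,0,0],[0,0,0],[0,0,0]],"angular":[[0,0.124,0],[0,0.124,0],[0,0.124,0],[0,0.124,0],[0,0.124,0]]}' >/dev/null
python3 -m crank '{"travel":[[0,0,0],[0,0,0],[0,0,0],[0,0,0],[0,0,0]],"angular":[[0,0.124,0],[0,0.124,0],[0,0.124,0],[0,0.124,0],[0,0.124,0]]}' >/dev/null
python3 -m crank '{"travel":[[-0.0016,0,-0.04],[-0.0016,0,-0.04],[-0.0016,0,-0.04],[-0.0016,0,-0.04],[-0.0016,0,-0.04]],"angular":[[0,0.122,0],[0,0.122,0],[0,0,0],[0,0,0],[0,0,0]]}'
python3 go.py 484.9 -238.5 290 5.5 20
```

```text
t: 8.98
eef_pos: [460.0, 245.2, 356.4]
orientation: [[-0.589, -0.003, -0.808], [0.808, -0.003, -0.589], [-0.001, -1.0, 0.004]]
wrist_force: [0.7, 1.2, 0.1]
opening: 68.5
t: 10.65
eef_pos: [484.7, 45.7, 356.3]
orientation: [[0.995, -0.0, -0.098], [0.098, -0.0, 0.995], [-0.0, -1.0, -0.0]]
wrist_force: [0.8, -0.6, 0.3]
opening: 68.7
t 10.65 p [484.7  45.7 356.3] F [ 0.8 -0.6  0.3] open 68.7 q [  0.4  13.2 100.5  -0.   66.3  -5.2]
in current axes [ -27.5   66.4 -282.8] in target axes [ -27.   -34.4 -288.5] world [ 2.000e-01 -2.842e+02 -6.630e+01]
turn(rad) [ 0.349  0.002 -0.   ] approach [-0. -0. -1.] jaw [ 1.   0.1 -0. ]
```

```bash
python3 -m crank '{"travel":[[-0.0039,0,-0.0404],[-0.0039,0,-0.0404],[-0.0039,0,-0.0404],[-0.0039,0,-0.0404],[-0.0039,0,-0.0404]],"angular":[[0,0,0],[0,0,0],[0,0,0],[0,0,0],[0,0,0]]}' >/dev/null
python3 -m crank '{"travel":[[-0.0039,0.01,-0.0404],[-0.0039,0.01,-0.0404],[0,0.02,0],[0,0.02,0],[0,0,0]],"angular":[[0,0,0],[0,0,0],[0.1163,0,0],[0.1163,0,0],[0.1163,0,0]]}'
python3 - <<'E'
from fit import *
snap('top');m=mask('top','tin')
snap('side','s4.png',(200,220,380,355,4)); m2=mask('side','tin')
for n,mm in(('top',m),('side',m2)):
    if mm is not None:
        v,s=fit({n:mm},TIN_LY,[475.5,-141,-1.475]);print(n,v.round(1),np.degrees(v[2]).round(1),round(s,3))
E
python3 go.py 484.9 -238.5 172 5.5 20
```

```text
t: 11.48
eef_pos: [483.6, -234.3, 293.7]
orientation: [[0.995, -0.037, -0.088], [0.096, 0.348, 0.933], [-0.004, -0.937, 0.35]]
wrist_force: [-1.8, 0.6, -0.1]
opening: 68.6
side [ 478.8 -145.    -1.5] -87.2 0.935
t 11.68 p [ 485.1 -235.1  296.3] F [1.  0.2 1.3] open 68.5 q [-35.7  24.3  95.1  15.3  74.6 -47.1]
in current axes [ -0.5 115.8 -45.3] in target axes [ -0.5 115.6 -45.7] world [  -0.2   -3.4 -124.3]
turn(rad) [ 0.003 -0.    -0.   ] approach [-0.03  0.34 -0.94] jaw [ 1.   0.1 -0. ]
```

View pics/s4.png

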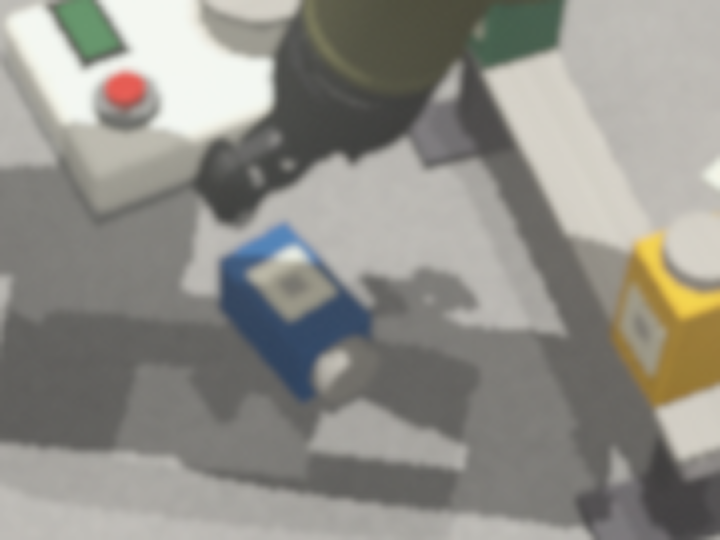

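The fingers are lined up above the tin body, jaws across it. I descend and grip.

```bash
python3 -m crank '{"travel":[[0.001,0.0295,-0.0115],[0,0.0295,-0.0115],[0,0.0225,-0.0088],[0,0.0175,-0.0072],[0,0,0]],"angular":[[0,0,0],[0,0,0],[0,0,0],[0,0,0],[0,0,0]]}'
python3 go.py 486 -239.5 172 5.5 20
```

```text
t: 12.1
eef_pos: [485.6, -235.8, 188.1]
orientation: [[0.995, -0.037, -0.092], [0.099, 0.339, 0.935], [-0.003, -0.94, 0.341]]
wrist_force: [-1.0, 1.6, -0.6]
opening: 68.4
t 12.1 p [ 485.6 -235.8  188.1] F [-1.   1.6 -0.6] open 68.4 q [-35.8  32.4 100.6  16.8  61.7 -51.3]
in current axes [ 0.1 13.8 -9. ] in target axes [ 0.1 13.8 -9. ] world [  0.4  -3.7 -16.1]
turn(rad) [ 0.001  0.002 -0.004] approach [-0.04  0.34 -0.94] jaw [ 1.   0.1 -0. ]
```

```bash
python3 -m crank '{"travel":[[0,0.008,-0.005],[0,0.006,-0.004],[0,0,0]],"angular":[[0,0,0],[0,0,0],[0,0,0]]}'
python3 -m crank '{"travel":[[0,0,0],[0,0,0],[0,0,0],[0,0,0],[0,0,0]],"angular":[[0,0,0],[0,0,0],[0,0,0],[0,0,0],[0,0,0]]}' 30 50
python3 go.py 486 -239.5 172 5.5 20
```

```text
t: 12.35
eef_pos: [487.1, -240.9, 174.1]
orientation: [[0.995, -0.032, -0.092], [0.097, 0.339, 0.936], [0.001, -0.94, 0.34]]
wrist_force: [0.4, 0.6, -0.0]
opening: 68.1
t: 12.77
eef_pos: [487.0, -241.2, 174.9]
orientation: [[0.995, -0.031, -0.091], [0.097, 0.339, 0.936], [0.002, -0.94, 0.341]]
wrist_force: [-0.3, -1.5, 6.0]
opening: 49.7
t 12.77 p [ 487.  -241.2  174.9] F [-0.3 -1.5  6. ] open 49.7 q [-36.2  33.7 100.7  17.1  60.3 -52.2]
in current axes [-0.9  3.3  0.7] in target axes [-0.9  3.3  0.7] world [-1.   1.7 -2.9]
turn(rad) [0.002 0.001 0.001] approach [-0.03  0.34 -0.94] jaw [1.  0.1 0. ]
```

```bash
python3 -m crank '{"travel":[[0,-0.0188,0.0068],[0,-0.0282,0.0102],[0,-0.0282,0.0102],[0,-0.0282,0.0102],[0,-0.0094,0.0036]],"angular":[[0,0,0],[0,0,0],[0,0,0],[0,0,0],[0,0,0]]}'
python3 -m crank '{"travel":[[0.0108,0.00914,0.0345],[0.0108,0.00914,0.0345],[0.0108,0.00914,0.0345],[0.0108,0.00914,0.0345],[0.0108,0.00914,0.0345]],"angular":[[0,0,0],[0,0,0],[0,0,0],[0,0,0],[0,0,0]]}'>/dev/null
python3 -m crank '{"travel":[[0.0108,0.00914,0.0345],[0.0108,0.00914,0.0345],[0.0108,0.00914,0.0345],[0.0108,0.00914,0.0345],[0.0108,0.00914,0.0345]],"angular":[[0,0,0],[0,0,0],[0,0,0],[0,0,0],[0,0,0]]}'>/dev/null
python3 -m crank '{"travel":[[0.0108,0.00914,0.0345],[0,0,0],[0,0,0],[0,0,0],[0,0,0]],"angular":[[0,0,0],[-0.1122,0,0],[-0.1122,0,0],[-0.1122,0,0],[-0.1122,0,0]]}'
python3 go.py 567 160 330 5.5 -70
```

```text
t: 13.18
eef_pos: [487.4, -241.2, 297.5]
orientation: [[0.995, -0.029, -0.092], [0.097, 0.337, 0.936], [0.004, -0.941, 0.339]]
wrist_force: [0.4, 0.3, -1.7]
opening: 49.4
t: 14.43
eef_pos: [566.5, 160.2, 328.2]
orientation: [[0.995, 0.009, -0.097], [0.097, -0.105, 0.99], [-0.001, -0.994, -0.105]]
wrist_force: [-1.0, 0.4, -2.3]
opening: 49.7
t 14.43 p [566.5 160.2 328.2] F [-1.   0.4 -2.3] open 49.7 q [13.7 22.8 90.2 -6.4 68.  10.6]
in current axes [ 0.5 -1.7 -0.5] in target axes [ 0.5 -0.4 -1.8] world [ 0.5 -0.2  1.8]
turn(rad) [-1.116  0.002  0.   ] approach [ 0.01 -0.1  -0.99] jaw [ 1.   0.1 -0. ]
```

```bash
python3 -m crank '{"travel":[[0,0,0],[0,0,0],[0,0,0],[0,0,0],[0,0,0]],"angular":[[-0.1116,0,0],[-0.1116,0,0],[-0.1116,0,0],[-0.1116,0,0],[-0.1116,0,0]]}'
python3 -m crank '{"travel":[[0,0,0],[0,0,0],[0,0,0],[0,0,0],[0,0,0]],"angular":[[-0.1116,0,0],[-0.1116,0,0],[-0.1116,0,0],[-0.1116,0,0],[-0.1116,0,0]]}'
python3 -m crank '{"travel":[[0,0,0],[0,0,0]],"angular":[[0,0,0],[0,0,0]]}'
python3 - <<'E'
from fit import *
from go import Rt
s=observe();R0=Rt(5.57,20);b0=np.array([476.5,-142,25]);t0=np.array([487,-241.2,174.9]);o=R0.T@(b0-t0);Rf=Rt(5.57,-70)
print('off',o,'TCP for pan',np.array([571.5,15,85])-Rf@o)
p=np.array(s['eef_pos'])+np.array(s['orientation'])@o;print('pred base',p,'tinz',np.array(s['orientation'])@(R0.T@[.097,-.995,0]))
snap('side','s5.png',(180,60,380,240,4)); snap('top')
for n in('side','top'):
    m=mask(n,'tin')
    if m is not None:
        v,sc=fit({n:m},TIN_UP,[p[0],p[1],0.1],z=p[2]);print(n,v.round(2),sc)
E
python3 go.py 567 160 240 5.5 -70
```

```text
t: 14.85
eef_pos: [566.6, 160.3, 328.2]
orientation: [[0.995, 0.059, -0.078], [0.098, -0.612, 0.785], [-0.001, -0.789, -0.615]]
wrist_force: [-0.2, 0.3, -2.5]
opening: 49.6
t: 15.27
eef_pos: [566.7, 160.5, 327.9]
orientation: [[0.995, 0.092, -0.035], [0.098, -0.934, 0.342], [-0.002, -0.344, -0.939]]
wrist_force: [-0.2, 0.3, -2.5]
opening: 49.4
t: 15.43
eef_pos: [566.7, 160.4, 326.8]
orientation: [[0.995, 0.09, -0.038], [0.098, -0.932, 0.348], [-0.004, -0.35, -0.937]]
wrist_force: [0.6, -0.7, -2.6]
opening: 49.2
off [ -0.82189353 174.97669372  42.46623535] TCP for pan [557.76845104 164.2720003  184.75076186]
pred base [580.06058277  11.94850559 225.77764441] tinz [ 0.00521482 -0.00817443  0.99966994]
side [ 5.8243e+02  7.9200e+00 -2.3000e-01] 0.8451423048973083
top [5.8029e+02 1.3080e+01 1.2000e-01] 0.8762763738632202
t 15.63 p [567.1 159.7 329.6] F [-0.4 -0.3 -1.3] open 49.6 q [ 28.3  34.5  90.1 -60.2  95.7  40.4]
in current axes [-0.1 31.  84. ] in target axes [-0.1 30.3 84.3] world [ -0.1   0.3 -89.6]
turn(rad) [-0.009 -0.001  0.001] approach [ 0.09 -0.93 -0.35] jaw [1.  0.1 0. ]
```

View pics/s5.png

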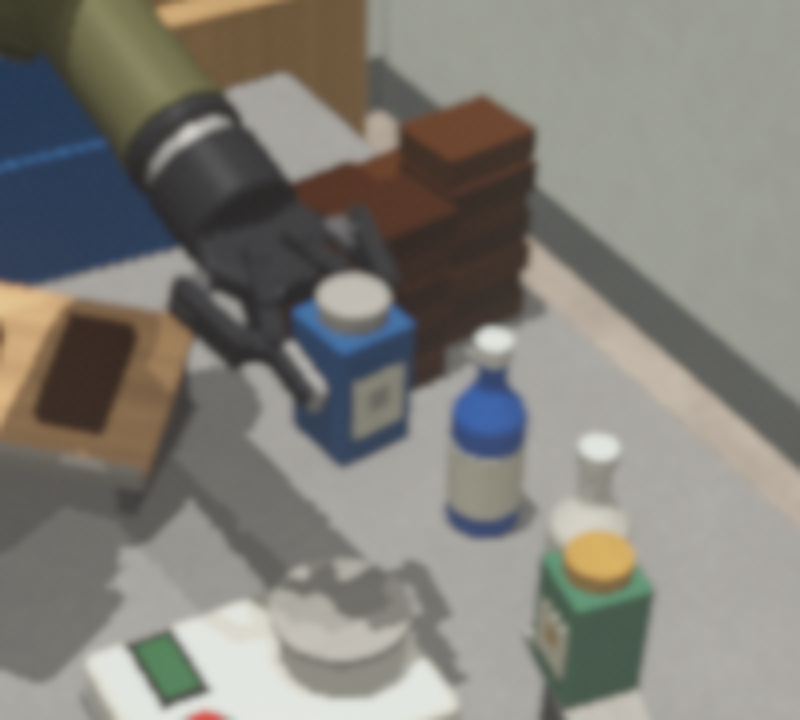

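The tin hangs upright in the gripper above and beyond the pan. I lower it towards the pan.

```bash
python3 -m crank '{"travel":[[-0.0022,0.0105,0.0308],[-0.0022,0.0105,0.0308],[-0.0022,0.0105,0.0308],[-0.0021,0.0104,0.0308],[0,0,0]],"angular":[[0,0,0],[0,0,0],[0,0,0],[0,0,0],[0,0,0]]}'
python3 -m crank '{"travel":[[0,0,0]],"angular":[[0,0,0]]}'
python3 - <<'E'
from fit import *
from go import Rt
s=observe();o=np.array([-.8,175,42.5]);R=np.array(s['orientation'])
print('pred base',np.array(s['eef_pos'])+R@o,'up in tool',R.T@[0,0,1])
snap('side','s6.png',(180,120,340,260,5));
E
```

```text
t: 16.05
eef_pos: [556.7, 162.1, 194.0]
orientation: [[0.995, 0.087, -0.041], [0.096, -0.933, 0.348], [-0.008, -0.35, -0.937]]
wrist_force: [-1.3, -0.3, -2.3]
opening: 49.5
t: 16.13
eef_pos: [558.1, 162.2, 198.7]
orientation: [[0.995, 0.09, -0.036], [0.097, -0.934, 0.345], [-0.003, -0.346, -0.938]]
wrist_force: [0.5, 0.4, -0.2]
opening: 49.3
pred base [571.4480611   13.39145184  98.2070639 ] up in tool [-0.00251643 -0.34643833 -0.93806937]
```

View pics/s6.png

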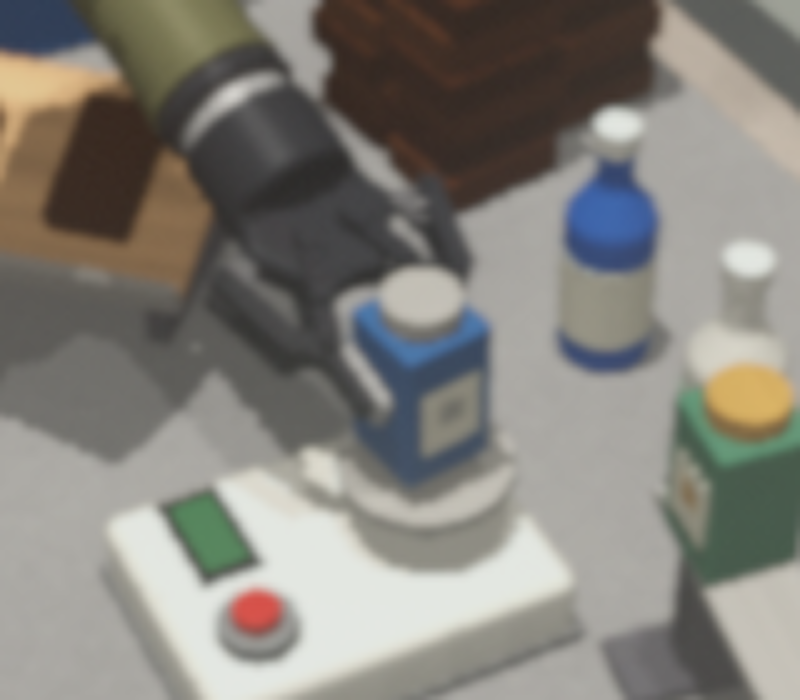

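```bash
python3 -m crank '{"travel":[[0,0.0017,0.0047],[0,0.001,0.0028],[0,0,0]],"angular":[[0,0,0],[0,0,0],[0,0,0]]}'
python3 -m crank '{"travel":[[0,0.0007,0.0019],[0,0,0]],"angular":[[0,0,0],[0,0,0]]}' | grep -E "eef|wrist"
python3 -m crank '{"travel":[[0,0.0007,0.0019],[0,0,0]],"angular":[[0,0,0],[0,0,0]]}' | grep -E "eef|wrist"
python3 -m crank '{"travel":[[0,0,0],[0,0,0]],"angular":[[0,0,0],[0,0,0]]}' | grep -E "eef|wrist"
```

```text
t: 16.43
eef_pos: [558.4, 162.8, 192.3]
orientation: [[0.995, 0.091, -0.031], [0.097, -0.933, 0.347], [0.002, -0.349, -0.937]]
wrist_force: [-0.5, 0.0, -2.3]
opening: 49.7
eef_pos: [558.1, 162.7, 189.7]
wrist_force: [0.4, -0.2, -3.0]
eef_pos: [558.0, 162.7, 187.0]
wrist_force: [0.6, -0.1, -1.3]
eef_pos: [558.0, 162.7, 187.0]
wrist_force: [-0.6, -1.2, -2.8]
```

```bash
python3 -m crank '{"travel":[[0,0.0004,0.0011],[0,0,0]],"angular":[[0,0,0],[0,0,0]]}' | grep -E "eef|wrist"
python3 -m crank '{"travel":[[0,0.0004,0.0011],[0,0,0]],"angular":[[0,0,0],[0,0,0]]}' | grep -E "eef|wrist"
python3 -m crank '{"travel":[[0,0.0004,0.0011],[0,0,0]],"angular":[[0,0,0],[0,0,0]]}' | grep -E "eef|wrist"
```

```text
eef_pos: [558.0, 162.8, 185.8]
wrist_force: [0.3, -0.1, -1.2]
eef_pos: [558.0, 162.8, 185.4]
wrist_force: [0.4, 2.5, 4.2]
eef_pos: [557.9, 163.0, 185.2]
wrist_force: [-1.9, 5.0, 8.4]
```

Contact with about 10 N. I release and back off along the tool axis.

```bash
python3 -m crank '{"travel":[[0,0,0],[0,0,0],[0,0,0],[0,0,0],[0,0,0]],"angular":[[0,0,0],[0,0,0],[0,0,0],[0,0,0],[0,0,0]]}' 82
python3 -m crank '{"travel":[[0,-0.01,0],[0,-0.025,0],[0,-0.035,0],[0,-0.035,0],[0,-0.035,0]],"angular":[[0,0,0],[0,0,0],[0,0,0],[0,0,0],[0,0,0]]}'
python3 - <<'E'
from fit import *
ms={}
for n in('top','side'):
    snap(n,'pan_%s.png'%n,(180,120,340,260,5) if n=='side' else None); m=mask(n,'tin')
    if m is not None:
        v,sc=fit({n:m},TIN_UP,[571,14,0.1],z=85);print(n,v.round(2),sc)
    r=search_frame(n,'record_top');print(n,'rec',[(np.round(x['extent'],1),x['confidence']) for x in r[:2]])
    im=imaging.capture(n).astype(int);h=(im[...,0]>150)&(im[...,1]<90)&(im[...,2]<90)
    c=np.argwhere(h)[:,::-1]; q=proj(n,[[462,-15,52]])[0]; c=c[np.linalg.norm(c-q,axis=1)<20]
    print('red',len(c),c.mean(0) if len(c) else None, onz(n,c.mean(0),52)[0] if len(c) else None)
E
python3 go.py 455 -15 300 5.5 0
```

```text
t: 17.85
eef_pos: [558.0, 162.5, 183.3]
orientation: [[0.995, 0.09, -0.034], [0.097, -0.933, 0.346], [-0.0, -0.348, -0.938]]
wrist_force: [0.1, 0.0, -0.4]
opening: 69.8
t: 18.27
eef_pos: [544.9, 295.0, 232.8]
orientation: [[0.995, 0.09, -0.034], [0.096, -0.933, 0.346], [-0.001, -0.348, -0.938]]
wrist_force: [0.1, 0.2, 0.1]
opening: 69.6
top [5.7014e+02 1.6030e+01 9.0000e-02] 0.9448882937431335
top rec []
red 63 [300.44444444 258.04761905] [462.21366156 -13.59803797  52.        ]
side [573.46  10.72  -0.  ] 0.9538148045539856
side rec []
red 38 [231.  242.5] [466.06440635 -11.57762986  52.        ]
t 18.67 p [545.1 292.2 231.7] F [ 0.3 -0.8  0.6] open 69.8 q [ 38.7  45.   84.4 -52.8 100.2  48.9]
in current axes [-119.2  255.2 -166.9] in target axes [-119.1  -68.3 -297.2] world [ -90.1 -307.2   68.3]
turn(rad) [ 1.217e+00  1.000e-03 -2.000e-03] approach [ 0.09 -0.93 -0.35] jaw [ 1.   0.1 -0. ]
```

View pics/pan_side.png

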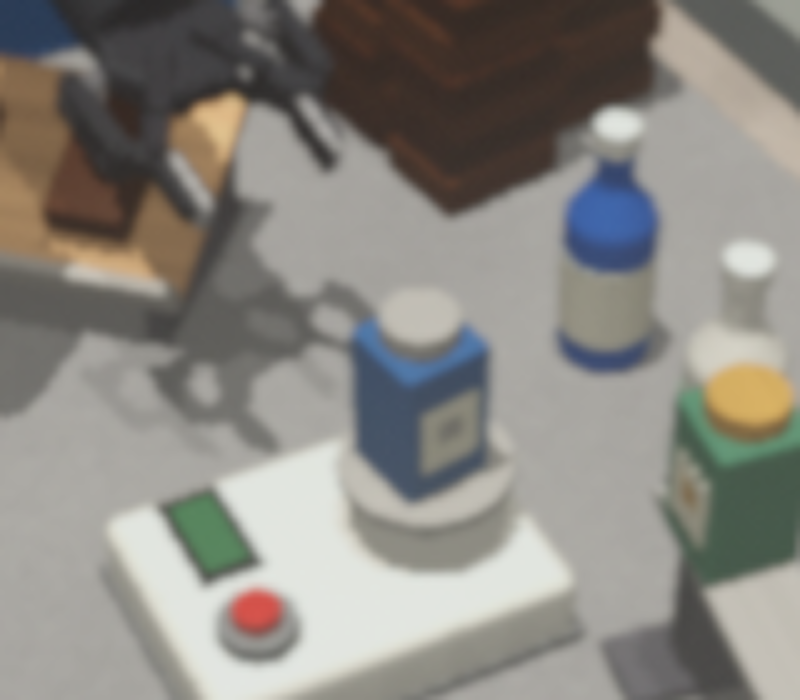

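The tin stands upright at about (571.5, 14), on the pan centre. Now I raise the arm, shut the fingers, and go to the button.

```bash
python3 -m crank '{"travel":[[0,-0.0113,-0.0305],[0,-0.0113,-0.0305],[0,-0.0113,-0.0305],[0,-0.0113,-0.0305],[0,0,0]],"angular":[[0,0,0],[0,0,0],[0,0,0],[0,0,0],[0.1106,0,0]]}' 0 >/dev/null
python3 -m crank '{"travel":[[0,0,0],[0,0,0],[0,0,0],[0,0,0],[0,0,0]],"angular":[[0.1106,0,0],[0.1106,0,0],[0.1106,0,0],[0.1106,0,0],[0.1106,0,0]]}' >/dev/null
python3 -m crank '{"travel":[[0,0,0],[0,0,0],[0,0,0],[0,0,0],[0,0,0]],"angular":[[0.1106,0,0],[0.1106,0,0],[0.1106,0,0],[0.1106,0,0],[0.1106,0,0]]}'
python3 -m crank '{"travel":[[-0.0139,0,-0.037],[-0.0139,0,-0.037],[-0.0139,0,-0.037],[-0.0139,0,-0.037],[-0.0139,0,-0.037]],"angular":[[0,0,0],[0,0,0],[0,0,0],[0,0,0],[0,0,0]]}' >/dev/null
python3 -m crank '{"travel":[[-0.0139,0,-0.037],[-0.0139,0,-0.037],[-0.0139,0,-0.037],[0,0,0],[0,0,0]],"angular":[[0,0,0],[0,0,0],[0,0,0],[0,0,0],[0,0,0]]}'
python3 go.py 463 -13 235 5.5 0
```

```text
t: 19.92
eef_pos: [545.1, 292.0, 362.2]
orientation: [[0.995, -0.001, -0.095], [0.095, 0.005, 0.995], [-0.001, -1.0, 0.005]]
wrist_force: [-0.5, 0.0, 0.1]
opening: -0.2
t: 20.75
eef_pos: [461.9, -14.7, 361.7]
orientation: [[0.996, -0.002, -0.09], [0.09, 0.001, 0.996], [-0.002, -1.0, 0.001]]
wrist_force: [0.7, 0.4, 0.5]
opening: -0.1
t 20.75 p [461.9 -14.7 361.7] F [0.7 0.4 0.5] open -0.1 q [ -7.1  11.  102.7   0.   66.4 -12.3]
in current axes [  1.5 126.7   1.5] in target axes [  1.3 126.7   1.6] world [   1.1    1.7 -126.7]
turn(rad) [-0.001 -0.005 -0.002] approach [-0.  0. -1.] jaw [ 1.    0.09 -0.  ]
```

```bash
python3 -m crank '{"travel":[[0.001,0.035,0.001],[0,0.035,0],[0,0.03,0],[0,0.02,0],[0,0,0]],"angular":[[0,0,0],[0,0,0],[0,0,0],[0,0,0],[0,0,0]]}' 
for i in 1; do python3 -m crank '{"travel":[[0,0.004,0],[0,0.004,0],[0,0,0],[0,0,0]],"angular":[[0,0,0],[0,0,0],[0,0,0],[0,0,0]]}' | grep -E "eef|wrist"; done
python3 -m crank '{"travel":[[0,0.002,0],[0,0.002,0],[0,0,0],[0,0,0]],"angular":[[0,0,0],[0,0,0],[0,0,0],[0,0,0]]}' | grep -E "eef|wrist"
```

```text
t: 21.17
eef_pos: [462.6, -9.9, 238.6]
orientation: [[0.995, -0.008, -0.097], [0.097, 0.002, 0.995], [-0.008, -1.0, 0.003]]
wrist_force: [-1.4, 0.9, 2.5]
opening: -0.1
eef_pos: [464.2, -10.3, 235.1]
wrist_force: [-2.4, 2.3, 2.4]
eef_pos: [464.1, -10.4, 233.8]
wrist_force: [-8.9, 2.8, 32.7]
```

Hard stop with 32 N. I back off in small steps to see whether the spring shows its 6 mm of travel.

```bash
f(){ grep -E "eef|wrist" | tr '\n' ' '; echo; }
python3 -m crank '{"travel":[[0,-0.0035,0],[0,0,0],[0,0,0]],"angular":[[0,0,0],[0,0,0],[0,0,0]]}' | f
python3 -m crank '{"travel":[[0,-0.0015,0],[0,0,0],[0,0,0]],"angular":[[0,0,0],[0,0,0],[0,0,0]]}' | f
python3 -m crank '{"travel":[[0,-0.0015,0],[0,0,0],[0,0,0]],"angular":[[0,0,0],[0,0,0],[0,0,0]]}' | f
python3 -m crank '{"travel":[[0,-0.0015,0],[0,0,0],[0,0,0]],"angular":[[0,0,0],[0,0,0],[0,0,0]]}' | f
python3 -m crank '{"travel":[[0,-0.0015,0],[0,0,0],[0,0,0]],"angular":[[0,0,0],[0,0,0],[0,0,0]]}' | f
python3 -m crank '{"travel":[[0,-0.0015,0],[0,0,0],[0,0,0]],"angular":[[0,0,0],[0,0,0],[0,0,0]]}' | f
python3 -m crank '{"travel":[[0,-0.0015,0],[0,0,0],[0,0,0]],"angular":[[0,0,0],[0,0,0],[0,0,0]]}' | f
```

```text
eef_pos: [464.6, -10.7, 234.9] wrist_force: [-0.6, 1.3, 3.5] 
eef_pos: [464.8, -10.8, 235.4] wrist_force: [0.7, 2.8, 3.4] 
eef_pos: [464.8, -10.9, 236.7] wrist_force: [1.4, 1.5, 2.9] 
eef_pos: [464.5, -11.0, 238.2] wrist_force: [2.4, 0.9, 1.6] 
eef_pos: [464.0, -11.0, 239.6] wrist_force: [0.8, 0.2, 2.0] 
eef_pos: [463.5, -10.8, 240.8] wrist_force: [0.6, 0.1, 0.0] 
eef_pos: [464.0, -10.8, 242.6] wrist_force: [0.3, 0.4, 0.1]
```

The spring force runs from about 4 N to 0 over about 6 mm, so the button went fully down. Now I regrasp the tin from above.

```bash
python3 -m crank '{"travel":[[0,-0.035,0],[0,-0.035,0],[0,-0.035,0],[0,-0.035,0],[0,-0.01,0]],"angular":[[0,0,0],[0,0,0],[0,0,0],[0,0,0],[0,0,0]]}' 82 >/dev/null
python3 -m crank '{"travel":[[0.0363,0,0.0048],[0.0363,0,0.0048],[0.0363,0,0.0048],[0,0,0],[0,0,0]],"angular":[[0,0,0],[0,0,0],[0,0,0],[0,0,0],[0,0,0]]}'
python3 - <<'E'
from fit import *
snap('side'); m=mask('side','tin')
if m is not None: print(fit({'side':m},TIN_UP,[571,14,0.1],z=85))
E
python3 go.py 571.5 14 297 5.5 0
```

```text
t: 24.42
eef_pos: [572.7, 14.3, 391.8]
orientation: [[0.995, -0.001, -0.098], [0.098, 0.001, 0.995], [-0.001, -1.0, 0.001]]
wrist_force: [-0.5, -0.2, 0.1]
opening: 69.7
(array([ 5.73301343e+02,  1.05054436e+01, -6.15000014e-02]), np.float64(0.9305317401885986))
t 24.52 p [570.4  14.  391.8] F [-0.6 -0.8  0.2] open 70.1 q [-2.8 17.8 87.9  0.  74.4 -8.4]
in current axes [ 1.4 94.8 -0.2] in target axes [ 1.1 94.8 -0.1] world [  1.1   0.  -94.8]
turn(rad) [-0.001  0.001 -0.003] approach [-0.  0. -1.] jaw [ 1.   0.1 -0. ]
```

```bash
python3 -m crank '{"travel":[[0.001,0.03,0],[0,0.03,0],[0,0.024,0],[0,0.011,0],[0,0,0]],"angular":[[0,0,0],[0,0,0],[0,0,0],[0,0,0],[0,0,0]]}'
python3 -m crank '{"travel":[[0,0,0],[0,0,0],[0,0,0],[0,0,0],[0,0,0]],"angular":[[0,0,0],[0,0,0],[0,0,0],[0,0,0],[0,0,0]]}' 30 50
python3 -m crank '{"travel":[[0,-0.01,0],[0,-0.025,0],[0,-0.03,0],[0,-0.03,0],[0,0,0]],"angular":[[0,0,0],[0,0,0],[0,0,0],[0,0,0],[0,0,0]]}'
python3 go.py 625 -245 390 -14.2 0
```

```text
t: 24.93
eef_pos: [569.7, 13.9, 295.1]
orientation: [[0.995, -0.007, -0.096], [0.096, 0.001, 0.995], [-0.007, -1.0, 0.002]]
wrist_force: [0.2, 0.2, 0.4]
opening: 70.0
t: 25.35
eef_pos: [572.7, 14.1, 299.1]
orientation: [[0.995, 0.003, -0.097], [0.097, 0.0, 0.995], [0.003, -1.0, 0.0]]
wrist_force: [0.2, -0.5, 5.4]
opening: 50.2
t: 25.77
eef_pos: [574.1, 14.0, 399.7]
orientation: [[0.995, 0.012, -0.097], [0.097, 0.0, 0.995], [0.012, -1.0, -0.001]]
wrist_force: [2.1, 0.8, -1.2]
opening: 49.4
t 25.77 p [574.1  14.  399.7] F [ 2.1  0.8 -1.2] open 49.4 q [-2.8 17.5 87.1  0.  74.6 -8.4]
in current axes [  25.4   10.3 -262.7] in target axes [ 112.9    9.7 -238.6] world [  50.9 -259.    -9.7]
turn(rad) [-0.001  0.345  0.012] approach [ 0.01  0.   -1.  ] jaw [1.   0.1  0.01]
```

```bash
python3 -m crank '{"travel":[[0,-0.03,0],[0,-0.03,0],[0,0,0],[0,0,0],[0,0,0]],"angular":[[0,0,0],[0,0,0],[0,0.115,0],[0,0.115,0],[0,0.115,0]]}'
python3 -m crank '{"travel":[[0.0161,0,-0.0341],[0.0161,0,-0.0341],[0.0161,0,-0.0341],[0.0161,0,-0.0341],[0.0161,0,-0.0341]],"angular":[[0,0,0],[0,0,0],[0,0,0],[0,0,0],[0,0,0]]}' >/dev/null
python3 -m crank '{"travel":[[0.0161,0,-0.0341],[0.0161,0,-0.0341],[0,0,0],[0,0,0],[0,0,0]],"angular":[[0,0,0],[0,0,0],[0,0,0],[0,0,0],[0,0,0]]}'
python3 - <<'E'
from fit import *
s=observe();p=np.array(s['eef_pos'])-[0,0,214]
for n in('top','side'):
    snap(n); m=mask(n,'tin')
    if m is not None: print(n,p,fit({n:m},TIN_UP,[p[0],p[1],-.25],z=p[2]))
    for t,g in(('tin_green',[656,-131,-.25]),('tin_yellow',[598,-357,-.25])):
        r=regions_of(n,t)
        for k in r[:2]: 
            v=fit({n:k['mask'].astype(np.float32)},TIN_UP,g,z=110); print(t,n,v[0].round(1),round(v[1],2),round(k['confidence'],2))
E
python3 go.py 625 -245 374 -14.2 0
```

```text
t: 26.18
eef_pos: [571.9, 14.1, 453.6]
orientation: [[0.968, 0.001, 0.251], [-0.251, 0.001, 0.968], [0.001, -1.0, 0.001]]
wrist_force: [-0.5, 0.3, -2.5]
opening: 49.6
t: 27.02
eef_pos: [622.5, -245.0, 451.8]
orientation: [[0.969, -0.002, 0.246], [-0.246, 0.002, 0.969], [-0.002, -1.0, 0.002]]
wrist_force: [0.0, 0.8, -1.9]
opening: 49.4
top [ 622.46662642 -245.02957235  237.7772487 ] (array([ 621.7108751 , -224.3842893 ,   -0.96837689]), np.float64(0.5080405473709106))
tin_green top [ 6.570e+02 -1.275e+02 -3.000e-01] 0.89 0.56
tin_yellow top [ 598.  -357.    -0.6] -0.0 0.43
side [ 622.46662642 -245.02957235  237.7772487 ] (array([ 625.46659558, -254.16344624,   -0.80791181]), np.float64(0.7897241115570068))
tin_green side [ 6.494e+02 -1.310e+02 -6.000e-01] 0.76 0.7
tin_green side [ 592.6 -237.     1.4] 0.27 0.33
tin_yellow side [ 5.989e+02 -3.624e+02 -2.000e-01] 0.92 0.87
t 27.42 p [ 622.8 -244.1  452.7] F [-0.2  0.2 -1.6] open 49.4 q [-25.   23.6  69.9   0.   86.5 -10.9]
in current axes [ 2.3 78.7 -0.4] in target axes [ 2.3 78.7 -0.3] world [  2.2  -0.9 -78.7]
turn(rad) [-0.001  0.001  0.   ] approach [ 0.  0. -1.] jaw [ 0.97 -0.24  0.  ]
```

```bash
python3 -m crank '{"travel":[[0.001,0.03,0],[0.001,0.03,0],[0,0.025,0],[0,0,0],[0,0,0]],"angular":[[0,0,0],[0,0,0],[0,0,0],[0,0,0],[0,0,0]]}'
python3 - <<'E'
from fit import *
p=np.array(observe()['eef_pos']);o=[]
y=np.radians(-14.2);ux=np.array([np.cos(y),np.sin(y),0]);uy=np.array([-np.sin(y),np.cos(y),0]);c=np.array([625,-245,110])
for n,(x0,y0,x1,y1) in(('top',(315,140,475,240)),('side',(290,170,410,370))):
    im=snap(n)[y0:y1,x0:x1,::-1].copy(); s=4.9 if n=='top' else 2.95
    im=cv2.resize(im,None,fx=s,fy=s,interpolation=cv2.INTER_CUBIC)
    D=lambda P,col:cv2.polylines(im,[np.int32((proj(n,P)-[x0,y0]+.5)*s)],True,col,1)
    D([c+a*23*ux+b*170*uy for a,b in((1,1),(1,-1),(-1,-1),(-1,1))],(255,0,255))
    b=p-[0,0,214]; D([b+a*25*ux+e*25*uy for a,e in((1,1),(1,-1),(-1,-1),(-1,1))],(0,255,0))
    D([[*b[:2],110]+a*25*ux+e*25*uy for a,e in((1,1),(1,-1),(-1,-1),(-1,1))],(0,0,255))
    cv2.imwrite(f'pics/l_{n}.png',im); o.append(im)
h=600
a,b=o; W=cv2.hconcat([cv2.resize(a,(int(a.shape[1]*440/a.shape[1]),int(a.shape[0]*440/a.shape[1]))) , ]) if 0 else None
can=np.zeros((600,800,3),np.uint8); a2=cv2.resize(a,(440,275)); can[:275,:440]=a2; b2=cv2.resize(b,(354,590)); can[:590,444:798]=b2; cv2.imwrite('pics/ledge.png',can)
E
python3 go.py 625 -245 334 -14.2 0
```

```text
t: 27.83
eef_pos: [624.3, -245.0, 366.0]
orientation: [[0.969, -0.004, 0.245], [-0.245, 0.002, 0.969], [-0.004, -1.0, 0.001]]
wrist_force: [-0.5, 0.4, -1.7]
opening: 49.4
t 27.93 p [ 625.5 -245.7  369.3] F [ 0.6 -0.  -1.2] open 49.3 q [-25.1  26.7  76.7   0.   76.4 -10.9]
in current axes [-0.8 35.3  0.5] in target axes [-0.7 35.3  0.5] world [ -0.5   0.7 -35.3]
turn(rad) [-0.     0.     0.003] approach [ 0. -0. -1.] jaw [ 0.97 -0.25  0.  ]
```

View pics/ledge.png

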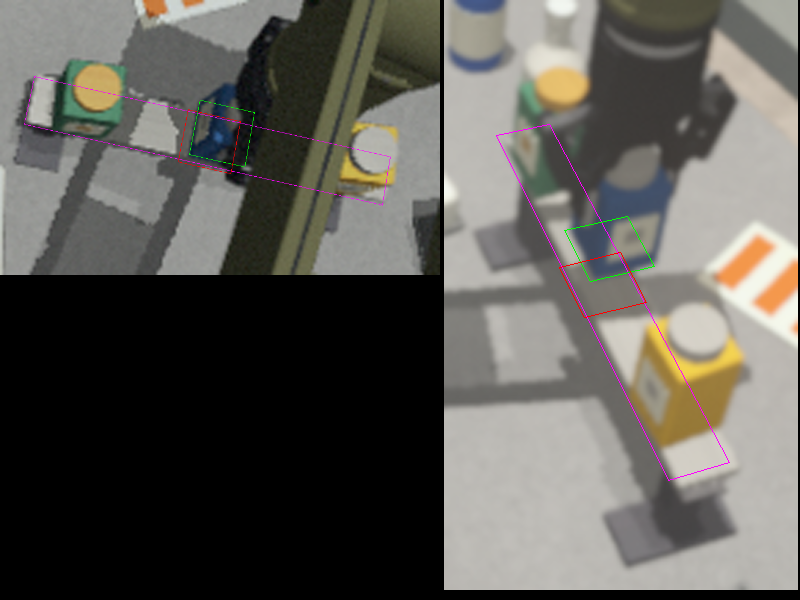

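The outline sits on the ledge within about 4 mm in both views, and the tin base is centred over it, well clear of both neighbours. I shift 2 mm along the jaw axis and lower.

```bash
f(){ grep -E "eef|wrist" | tr '\n' ' '; echo; }
python3 -m crank '{"travel":[[0.002,0.015,0],[0,0.015,0],[0,0.007,0],[0,0,0],[0,0,0]],"angular":[[0,0,0],[0,0,0],[0,0,0],[0,0,0],[0,0,0]]}'|f
python3 -m crank '{"travel":[[0,0.002,0],[0,0.002,0],[0,0,0]],"angular":[[0,0,0],[0,0,0],[0,0,0]]}' |f
python3 -m crank '{"travel":[[0,0.0015,0],[0,0,0]],"angular":[[0,0,0],[0,0,0]]}' |f
python3 -m crank '{"travel":[[0,0.0015,0],[0,0,0]],"angular":[[0,0,0],[0,0,0]]}' |f
```

```text
eef_pos: [627.0, -246.1, 331.6] wrist_force: [0.7, 0.3, -2.0] 
eef_pos: [626.8, -246.0, 326.9] wrist_force: [0.1, 0.4, -0.9] 
eef_pos: [626.7, -246.0, 324.9] wrist_force: [-1.1, 0.5, -2.4] 
eef_pos: [626.8, -246.0, 324.2] wrist_force: [-0.9, 0.7, 2.6]
```

```bash
python3 -m crank '{"travel":[[0,0.0008,0],[0,0,0]],"angular":[[0,0,0],[0,0,0]]}' | grep -E "eef|wrist"
python3 -m crank '{"travel":[[0,0,0],[0,0,0],[0,0,0],[0,0,0],[0,0,0]],"angular":[[0,0,0],[0,0,0],[0,0,0],[0,0,0],[0,0,0]]}' 82
python3 -m crank '{"travel":[[0,-0.01,0],[0,-0.03,0],[0,-0.04,0],[0,-0.04,0],[0,-0.02,0]],"angular":[[0,0,0],[0,0,0],[0,0,0],[0,0,0],[0,0,0]]}'
python3 -m crank '{"travel":[[-0.036,0,0],[-0.036,0,0],[-0.036,0,0],[-0.036,0,0],[-0.036,0,0]],"angular":[[0,0,0],[0,0,0],[0,0,0],[0,0,0],[0,0,0]]}'
python3 -m crank '{"travel":[[-0.02,0,0],[0,0,0],[0,0,0]],"angular":[[0,0,0],[0,0,0],[0,0,0]]}' >/dev/null
python3 - <<'E'
from fit import *
o=[]
for n in('top','side'):
    im=snap(n,); o.append(im)
    m=mask(n,'tin')
    for t,g,z,P in(('tin',[626,-245,-.25],110,TIN_UP),('tin_green',[656,-131,-.25],110,TIN_UP),('tin_yellow',[598,-357,-.25],110,TIN_UP),('cake',[515,330,.75],0,None)):
        for k in regions_of(n,t)[:2]:
            if P is None: print(n,t,np.round(k['extent'])); continue
            v=fit({n:k['mask'].astype(np.float32)},P,g,z=z); print(n,t,v[0].round(2),round(v[1],2),round(k['confidence'],2))
can=np.zeros((600,800,3),np.uint8)
can[:300,:400]=cv2.resize(o[0][120:300,100:340,::-1],(400,300)); can[:300,400:]=cv2.resize(o[0][120:270,310:510,::-1],(400,300))
can[300:,:400]=cv2.resize(o[1][100:235,120:300,::-1],(400,300)); can[300:,400:]=cv2.resize(o[1][180:375,240:500,::-1],(400,300))
cv2.imwrite('pics/final.png',can)
E
```

```text
eef_pos: [626.7, -245.9, 324.2]
wrist_force: [-1.9, 2.0, 6.3]
t: 29.52
eef_pos: [626.7, -246.0, 322.4]
orientation: [[0.969, -0.0, 0.245], [-0.245, 0.001, 0.969], [-0.001, -1.0, 0.001]]
wrist_force: [0.0, 0.1, 0.9]
opening: 69.9
t: 29.93
eef_pos: [627.3, -246.3, 469.1]
orientation: [[0.969, 0.007, 0.245], [-0.245, -0.003, 0.969], [0.008, -1.0, -0.001]]
wrist_force: [0.7, 0.0, 0.2]
opening: 69.9
t: 30.35
eef_pos: [450.5, -201.3, 463.3]
orientation: [[0.969, 0.001, 0.245], [-0.245, 0.0, 0.969], [0.001, -1.0, 0.0]]
wrist_force: [-0.3, -0.3, 1.5]
opening: 70.1
top tin [ 6.2533e+02 -2.4379e+02 -2.0000e-01] 0.89 0.9
top tin_green [ 6.5635e+02 -1.2724e+02 -1.8000e-01] 0.93 0.88
top tin_green [ 6.3268e+02 -8.6480e+01 -5.1000e-01] 0.22 0.22
top tin_yellow [ 5.9837e+02 -3.5846e+02 -1.3000e-01] 0.93 0.56
top tin_yellow [ 598.   -357.     -0.65] -0.0 0.51
top cake [169. 228.  36.  33.]
top cake [304. 260.  11.  12.]
side tin [ 6.2630e+02 -2.4775e+02 -3.0000e-01] 0.95 0.71
side tin_green [ 6.56e+02 -1.31e+02 -6.50e-01] -0.0 0.74
side tin_green [ 6.5709e+02 -1.3016e+02 -2.6000e-01] 0.94 0.64
side tin_yellow [ 5.9865e+02 -3.6325e+02 -1.6000e-01] 0.94 0.92
side cake [200. 152.  29.  28.]
```

View pics/final.png

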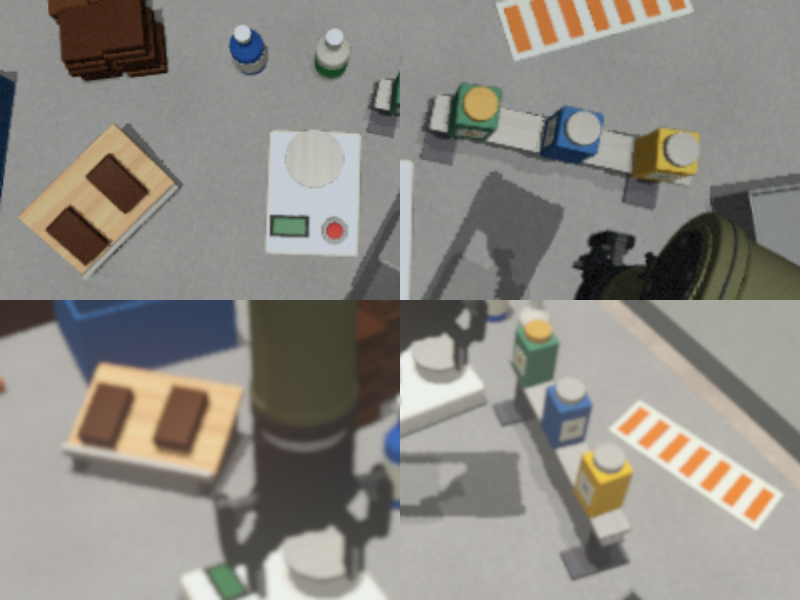

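The blue tin stands upright in line between the green and yellow tins. The cake lies flat beside the racked one, the bottles look unmoved, and the arm is clear of everything. I hand the job in.

```bash
python3 -c "
from cell import workorder,observe
print(observe()['t'],observe()['wrist_force']); print(workorder.close_job())"
```

```text
31.2 [-1.14759894  0.11396304  0.26785124]
the job is handed in; nothing more can be done
None
```

The job is done and handed in at about 31 s of the 72 s allowed; the hand-in reported no verdict.

**What I did:**
- Laid the cake flat on the empty half of the board, lengthways down the slope.
- Gripped the tin while it lay on the bench, turned it upright, and set it on the pan with about 10 N of contact before letting go.
- Pressed the red button to its stop. The force peaked at 32 N. Backing off, the spring eased from about 4 N to 0 over about 6 mm, which fits full travel.
- Regrasped the tin from above and stood it on the ledge between the green and yellow tins.

**Last checks:**
- **Tin:** it stands upright at about (626, -246), against my estimate of the ledge middle at (625, -245). The two cameras put it within about 4 mm of each other.
- **Green and yellow tins:** my position fits moved by no more than about 6 mm from the start, which is within their scatter.
- **Cake and bottles:** the cake lies flat and parallel to the racked one, and the bottles look unmoved. I checked these only by eye in the pictures.
- **Robot:** it stands clear with no force on the wrist beyond noise.

**What disagreed:**
- The network's mask for the ledge did not fit, so I took the ledge pose from its edges and the two tins. The side and top views differed by about 4 mm on it.
- A few low-confidence network detections were wrong, and I ignored them.

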